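# Load the bath-salt jars into the key-turned hamper

### The arm

A 6-joint arm with a two-finger parallel gripper is mounted at the origin on the work surface. World frame = base frame: x ahead of the robot, y to its left, z up, the work surface at z = 0. Lengths are in m, angles in rad, forces in N, time in s.
With the tool pointing down it reaches from about 0.35 to 0.975 m from the base axis. Payload 4.9 kg.
Tool frame: the origin (TCP) lies midway between the tips of the shut fingers; the grasp point (between the pads) lies 19 mm behind it; z points along the fingers, y is the direction in which the jaws open and shut (so a half turn about z gives the same grasp; the last joint's range is limited). The gripper opens to 85 mm and grips with 20 to 120 N. Pads are 22 mm wide; open, the fingers measure 114 mm over their backs; the gripper's body (76 mm by 85 mm) begins 54 mm behind the grasp point. The pads swing forward as they close: fully open they stand 13 mm farther back than shut.
Start: joints at [-1.441, 0.053, 1.613, -0, 1.476, -0.119], TCP at [0.154, -0.606, 0.231] pointing down, gripper open.
Joint ranges: [-3.01, 3.01], [-1.01, 2.22], [0.06, 2.58], [-1.02, 4.17], [0.09, 2.62], [-3.14, 3.14]. Speed limits (rad/s): [2.57, 2.57, 3.14, 3.14, 3.14, 3.14].

### API

Orientations are given as a unit quaternion [w, x, y, z].
In Python, from plant import state, grab_frame, camera_params, job_done, boxes_of gives the robot as it stands.
- The arm moves only by the tool step_arm, never from a script. Its argument "steps" is a list of rows, each a list of 4 numbers: the shift along the tool's x, y, z in mm, then the turn about the tool's z in degrees. A call has 1 to 8 rows; each row shifts and turns the pose as measured when the row begins, along the tool's axes as they then stand; what a row does not reach is not made up. A row lasts 1/10 s, in which the tool goes at most 50 mm and 8.59 degrees, less where a joint would pass 70% of its speed; a pose out of reach is approached as far as the arm can. A call is refused whole if a number of a shift passes 50 or a number of a turn 8.59, either way. A call with a gripper value outside its range is refused whole. "claw" is the opening in per cent of the stroke, from 0 (shut) to 100 (fully open), set as the call begins (left out, the last holds). The fingers move at their own pace and stop on an object; the grip force is fixed at half the most. Time passes only in rows, so rows that do not move let the fingers close. It gives the time, the measured TCP pose, the force and the opening at its end, in the units of the state.
- state(): the state, without advancing time (a new reading comes with each control period).
- grab_frame(name): name is "side" or "top" or "wrist"; returns (picture, depth): 384x512x3 uint8, red, green, blue; 384x512 float32, m along the optical axis (not along the pixel's ray), 0 where there is no reading.
- camera_params(name): a dict with "mtx" (3x3 intrinsics, pixels), "k1" (the pictures are not rectified: a ray, as slopes to the right and down, at radius r is drawn at 1 + k1 r^2 times it, then the intrinsics apply), "extrinsics" (4x4, takes a point from camera to world coordinates); the wrist camera has in their place "T_tool_cam" (4x4, takes a point from camera to tool coordinates, whose origin is the TCP and whose axes are the flange's). Camera axes: x right, y down, z forward; pixel columns grow to the right and rows downward; lengths in m; the calibration is good to about 2 mm. A picture is of the moment at which its call begins: read the wrist's pose just before it. camera_params takes no time and is no camera call.
- job_done(): hands the job in, once; it reports no verdict.
Trained networks look in the newest picture that a camera, given by its name, has taken for a name from the list of things; names that differ only in an ending like _2 or _b are one class to them, and where a whole thing is asked for, a point or a joint stands for the part that bears it (a point fixed in the world has none). Each returns a list of dicts, best first, with "p" (0 to 1); they miss things now and then, are a little off and sometimes report something else, mostly with a low value. They report only what shows in the picture. A call takes as long as a camera call.
- boxes_of(camera, label): "box" ([left, top, width, height] in pixels, round what is visible of it).
The state is a dict: "time": time; "joint_pos": joint angles; "joint_vel": joint speeds; "joint_efforts": joint torques, N m; "tool_pos": TCP position; "tool_rot": TCP orientation; "contact_force": force on the tool from outside, world axes, zero at the start; "ft_torque": the same for the moment, N m; "gripper_width": opening from 0.0 (shut) to 1.0 (fully open).
Only numpy, scipy, OpenCV 4.12 (cv2) and the standard library are available. Lean on these libraries where they do the work, as an engineer would, in place of code of your own. Each camera call takes 0.05 s, during which the arm holds its last target. There are 200 camera calls.

### The job

Take the square key out of the steel dish, press it down on the hub of the hamper's lid and turn it little by little until it drops fully home in the square recess, then use it to turn the lid so that its opening comes over each well in turn and put every bath-salt jar there is (two to four), upright, into the well marked with its own colour. When all are in, turn the lid with the key until the opening is centred over the black blank, and stand the key upright in the steel dish again. Leave the other things on the shelf as they are.

Things in the scene. Friction and masses are not known exactly. Their poses are not given: they have to be found in the camera images.
- recess (a point): Centre of the FLOOR of the square recess in the hub of the hamper's turning lid; it turns with the lid. The recess is 43 mm square, 22 mm deep (mouth 112 mm above the table when its floor is at 90 mm), walls parallel to this frame's x and y axes; white hub 63 mm square around it, black floor. The frame's z is the vertical turning axis; its x axis points from the hub towards the lid's opening.
- opening (a point): Centre of the lid's only opening, at the lid's upper face (106 mm above the table), 92 mm from the turning axis; it turns with the lid. Opening 76 x 76 mm (sides along and across the radius), lid grey, 6 mm thick, radius 140 mm. x axis points radially outward.
- lid (a joint): Angle of the lid about the vertical axis relative to the hamper, rad, growing anticlockwise from above, no end stops (may read beyond +-pi). 0: opening over the black blank (closed); 1.257: over the red well; 2.513: blue; 3.770 (= -2.513): yellow; 5.027 (= -1.257): green. It turns stiffly (0.3 N m) and stays where it is left.
- blank_mark (a point): Fixed point on the hamper at the height of the lid's upper face, 92 mm from the turning axis, over the blank (a black plate just under the lid, marked by a black tab on the rim). The lid is closed when the opening is centred here. The hamper is a white round drum, radius 152 mm, rim 108 mm high, fixed to the table; its place and turn vary. The frame's x axis points from the turning axis outward.
- dish_floor (a point): Centre of the inner floor (4 mm above the table) of the round stainless steel dish, inner radius 53 mm at the floor, rim 16 mm high, fixed. The key starts standing in it.
- key_grip (a point): Centre of the square key's black grip: a 30 x 30 mm square post 50 mm tall, faces parallel to this frame's x and y axes. The key is 76 mm tall, 0.25 kg. From the bottom up: a round pilot 37 mm across and 6 mm tall, a square bit 40 x 40 x 14 mm with sides parallel to the grip's, a round flange 60 mm across and 6 mm thick, the grip. This point lies 51 mm above the underside.
- key_foot (a point): Centre of the key's underside. Seated fully, the flange rests on the hub and this point is 2 mm above the recess floor. With the pilot in the recess but the square not lined up it is 16 mm above the recess floor. The square fits in four ways, within about 4 degrees.
- jar_red_mid (a point): Centre (half-way up) of the red bath-salt jar, loose, 80 mm tall, about 0.16 kg (varies): round white body 52 mm across and 40 mm tall with a red band, and on it a red round knob stopper 26 mm across and 40 mm tall. z axis up. May be absent.
- well_red (a point): Centre of the floor of the red well in the hamper, 14 mm above the table, 92 mm from the turning axis, marked by a red tab on the hamper's rim. Well 74 x 74 mm, its walls reach up almost to the lid, whose lower face is 100 mm above the table.
- jar_blue_mid (a point): Centre (half-way up) of the blue bath-salt jar, loose, 80 mm tall, about 0.16 kg (varies): round white body 52 mm across and 40 mm tall with a blue band, and on it a blue round knob stopper 26 mm across and 40 mm tall. z axis up. May be absent.
- well_blue (a point): Centre of the floor of the blue well in the hamper, 14 mm above the table, 92 mm from the turning axis, marked by a blue tab on the hamper's rim. Well 74 x 74 mm, its walls reach up almost to the lid, whose lower face is 100 mm above the table.
- jar_yellow_mid (a point): Centre (half-way up) of the yellow bath-salt jar, loose, 80 mm tall, about 0.16 kg (varies): round white body 52 mm across and 40 mm tall with a yellow band, and on it a yellow round knob stopper 26 mm across and 40 mm tall. z axis up. May be absent.
- well_yellow (a point): Centre of the floor of the yellow well in the hamper, 14 mm above the table, 92 mm from the turning axis, marked by a yellow tab on the hamper's rim. Well 74 x 74 mm, its walls reach up almost to the lid, whose lower face is 100 mm above the table.
- jar_green_mid (a point): Centre (half-way up) of the green bath-salt jar, loose, 80 mm tall, about 0.16 kg (varies): round white body 52 mm across and 40 mm tall with a green band, and on it a green round knob stopper 26 mm across and 40 mm tall. z axis up. May be absent.
- well_green (a point): Centre of the floor of the green well in the hamper, 14 mm above the table, 92 mm from the turning axis, marked by a green tab on the hamper's rim. Well 74 x 74 mm, its walls reach up almost to the lid, whose lower face is 100 mm above the table.
- clamp_jar: Bystander: green glass jar with a wire clamp lid, 66 mm across (72 over the clamp), 89 mm tall, standing among the jars; origin at the underside.
- funnel: Bystander: orange hard silicone funnel standing mouth down, 80 mm across, 80 mm tall, standing among the jars; origin at the underside.
- shoe_horn: Bystander: white plastic shoe horn lying at the back, 180 mm long; origin on its underside.
- mug: Bystander: blue ceramic tooth mug at the back, 76 mm across, 90 mm tall; origin at the underside.
- roll: Bystander: toilet roll standing at the back, 110 mm across, 100 mm tall; origin at the underside.

How it is judged:
By the outcome, as a careful person would: the job done as asked, in the order asked, and still so for the second after the job is handed in, with the robot touching nothing.
Of jar_red, jar_blue, jar_yellow, jar_green only 2 to 4 are there at a start; the rules pass over those that are not, and their reading is None.
At some moment in a run one of jar_red, jar_blue, jar_yellow, jar_green may be knocked a few centimetres aside while the robot is not near it.
It also fails if it takes over 210 s, if anything falls off the work surface, if the arm or the gripper's body presses on something with over 40 N, if the wrist force passes 120 N, or if a joint passes its speed limit or range.

## Working session

There is one attempt and no reset: what is moved stays moved. The work goes in short steps, Python scripts to look and compute and a tool call to move; the robot and the scene stay as the last step left them, time stands still between calls to the robot, and variables do not carry over. Pictures are saved under pics/ and viewed, about 12 in all and at most 16, crops included, and the job is handed in when it is done.

Besides the shell and the picture viewer there is one more tool, called after "Request:" by a JSON object that holds its "api" and its "payload". step_arm: Moves the arm, as the interface text tells. Its arguments: {"type":"object","properties":{"steps":{"type":"array"},"claw":{"type":"number"}},"required":["steps"]}

```bash
mkdir -p pics; ls
cat > h.py <<'E'
import numpy as np, cv2
from scipy.spatial.transform import Rotation as R
from plant import state, grab_frame, camera_params, job_done, boxes_of
def T_of(name,s=None):
    p=camera_params(name)
    if name!='wrist': return np.array(p['extrinsics']),p
    s=s or state(); T=np.eye(4); q=s['tool_rot']; T[:3,:3]=R.from_quat([q[1],q[2],q[3],q[0]]).as_matrix(); T[:3,3]=s['tool_pos']
    return T@np.array(p['T_tool_cam']),p
def grab(name,fn=None):
    s=state(); im,d=grab_frame(name); T,p=T_of(name,s)
    if fn: cv2.imwrite('pics/'+fn,im[:,:,::-1])
    return im,d,T,p
def rays(uv,p):
    uv=np.atleast_2d(np.array(uv,float)); K=np.array(p['mtx'])
    return cv2.undistortPoints(uv[:,None],K,np.array([p['k1'],0,0,0.]))[:,0]
def onplane(uv,z,T,p):
    r=rays(uv,p); d=np.c_[r,np.ones(len(r))]@T[:3,:3].T; o=T[:3,3]
    return o+d*((z-o[2])/d[:,2])[:,None]
def cloud(d,T,p):
    h,w=d.shape; v,u=np.mgrid[:h,:w]; r=rays(np.c_[u.ravel(),v.ravel()],p)
    P=np.c_[r,np.ones(len(r))]*d.ravel()[:,None]
    return (P@T[:3,:3].T+T[:3,3]).reshape(h,w,3)
def proj(X,T,p):
    Xc=(np.atleast_2d(X)-T[:3,3])@T[:3,:3]; x=Xc[:,:2]/Xc[:,2:]; r2=(x**2).sum(1,keepdims=True)
    x=x*(1+p['k1']*r2); K=np.array(p['mtx']); return np.c_[x[:,0]*K[0,0]+K[0,2],x[:,1]*K[1,1]+K[1,2]]
E
python3 - <<'E'
from h import *
s=state(); print(s)
a=grab('top','top0.png'); b=grab('side','side0.png'); 
for n,g in (('top',a),('side',b)):
    print(n,g[3]['mtx'],g[3]['k1'],g[2].round(3).tolist())
    C=cloud(g[1],g[2],g[3])
    for l in ['recess','opening','key_grip','jar_red_mid','jar_blue_mid','jar_yellow_mid','jar_green_mid','clamp_jar','funnel','shoe_horn','mug','roll','lid']:
        for r in boxes_of(n,l)[:2]:
            x,y,w,h=r['box']; c=C[int(min(y+h/2,383)),int(min(x+w/2,511))]
            print(n,l,round(r['p'],2),np.round(r['box']).tolist(),c.round(3))
print(camera_params('wrist'), state()['time'])
E
```

```text
pics
{'time': 0.0, 'joint_pos': array([-1.44100067e+00,  5.33573012e-02,  1.61430057e+00,  1.37129850e-06,
        1.47599886e+00, -1.18964386e-01]), 'joint_vel': array([ 0.0011904 ,  0.0002292 , -0.00177362,  0.00127216,  0.0009649 ,
       -0.00027385]), 'joint_efforts': array([-1.21368130e-04, -3.93683910e+01, -3.70174026e+01, -1.11129787e-04,
        7.02518126e-03, -1.86156456e-05]), 'tool_pos': array([ 0.15381729, -0.60513117,  0.23005882]), 'tool_rot': array([-1.03202617e-03,  9.92274252e-01,  1.24059437e-01, -4.90661943e-06]), 'contact_force': array([ 0.93338652,  0.47401944, -1.00488125]), 'ft_torque': array([-0.0080254 , -0.00130225, -0.02439717]), 'gripper_width': 1.0019864259935423}
top [[369.47416993   0.         253.96991664]
 [  0.         369.47416993 193.34406126]
 [  0.           0.           1.        ]] -0.09239899500974834 [[-0.029, -0.995, 0.097, 0.51], [-0.999, 0.033, 0.042, -0.011], [-0.045, -0.096, -0.994, 1.023], [0.0, 0.0, 0.0, 1.0]]
top recess 0.75 [149.0, 142.0, 108.0, 111.0] [0.596 0.159 0.09 ]
top opening 0.93 [150.0, 143.0, 108.0, 110.0] [0.596 0.159 0
[... 2634 characters left out ...]
6.0] [0.594 0.178 0.109]
side lid 0.93 [178.0, 180.0, 130.0, 79.0] [0.591 0.182 0.109]
side lid 0.53 [174.0, 177.0, 139.0, 118.0] [0.582 0.234 0.106]
{'mtx': array([[339.81866972,   0.        , 255.45604171],
       [  0.        , 339.81866972, 188.23668515],
       [  0.        ,   0.        ,   1.        ]]), 'k1': -0.05789218483865014, 'T_tool_cam': array([[-3.32712705e-04, -9.49896036e-01, -3.12565850e-01,
         8.08639999e-02],
       [ 9.99999922e-01, -2.49051060e-04, -3.07583395e-04,
        -7.07726726e-04],
       [ 2.14327391e-04, -3.12565928e-01,  9.49896044e-01,
        -1.41719939e-01],
       [ 0.00000000e+00,  0.00000000e+00,  0.00000000e+00,
         1.00000000e+00]])} 1.4
```

Run:
```python
import cv2
t=cv2.imread('pics/top0.png')[90:300,80:450]; cv2.imwrite('pics/top0c.png',cv2.resize(t,None,fx=2.15,fy=2.15,interpolation=cv2.INTER_CUBIC))
```

```text
(no output)
```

View pics/top0c.png

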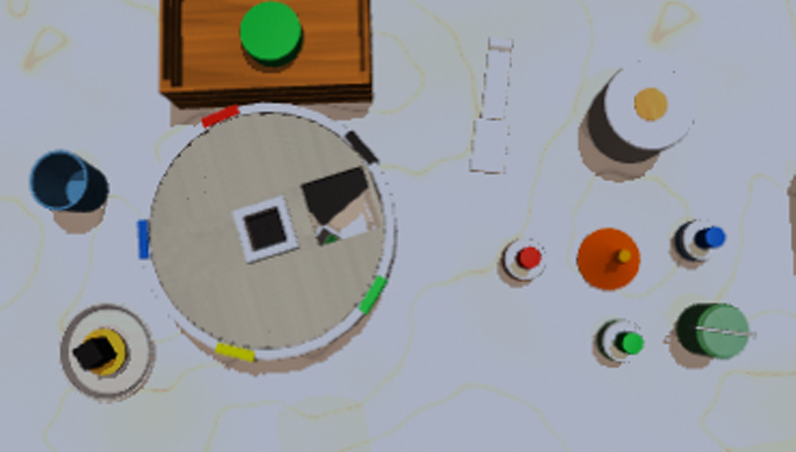

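```bash
cat >> h.py <<'E'
def tabs(im,C,c0=(0.594,0.16)):
    hsv=cv2.cvtColor(im,cv2.COLOR_RGB2HSV).astype(int); H,S,V=hsv[...,0],hsv[...,1],hsv[...,2]
    rad=np.hypot(C[...,0]-c0[0],C[...,1]-c0[1]); ring=(rad>.130)&(rad<.166)&(C[...,2]>.095)&(C[...,2]<.12)
    m={'blank':(V<70)&(S<120),'red':((H<8)|(H>172))&(S>130)&(V>80),'blue':(H>105)&(H<125)&(S>130)&(V>80),'yellow':(H>18)&(H<35)&(S>130)&(V>80),'green':(H>45)&(H<85)&(S>110)&(V>80)}
    out={}
    for k,v in m.items():
        n,l,st,ce=cv2.connectedComponentsWithStats(((v&ring)).astype(np.uint8))
        if n>1:
            i=1+np.argmax(st[1:,4])
            if st[i,4]>8: out[k]=(ce[i],C[l==i].mean(0),st[i,4])
    return out
E
python3 - <<'E'
from h import *
from scipy.optimize import least_squares
im,d,T,p=grab('top'); C=cloud(d,T,p); t=tabs(im,C); ang=dict(blank=0,red=1.2566,blue=2.513,yellow=3.770,green=5.027)
for k,v in t.items(): print(k,v[0].round(1),v[1].round(4),v[2])
ks=list(t); Q=np.array([onplane(t[k][0],.108,T,p)[0,:2] for k in ks]); A=np.array([ang[k] for k in ks])
f=lambda x:(x[:2]+x[3]*np.c_[np.cos(A+x[2]),np.sin(A+x[2])]-Q).ravel()
r=least_squares(f,[.594,.16,-.8,.15]); print('hamper cx cy yaw R',r.x.round(4),'res mm',(r.fun*1000).round(1))
hsv=cv2.cvtColor(im,cv2.COLOR_RGB2HSV).astype(int)
# recess floor & mouth dark square
rad=np.hypot(C[...,0]-r.x[0],C[...,1]-r.x[1])
m=((hsv[...,2]<60)&(rad<.035)).astype(np.uint8); c=max(cv2.findContours(m,0,2)[0],key=cv2.contourArea); print('recess px',cv2.minAreaRect(c),onplane(cv2.minAreaRect(c)[0],.1,T,p), onplane(cv2.boxPoints(cv2.minAreaRect(c)),.112,T,p).round(3).tolist())
w=((hsv[...,1]<40)&(hsv[...,2]>200)&(rad<.05)).astype(np.uint8)|m; c=max(cv2.findContours(w,0,2)[0],key=cv2.contourArea); B=onplane(cv2.boxPoints(cv2.minAreaRect(c)),.112,T,p); print('hub',B.round(3).tolist(),B.mean(0))
for n,reg in dict(red=(312,202,22,15),blue=(389,192,27,19),green=(358,237,23,24)).items():
    x,y,w_,h_=reg; sub=C[y-6:y+h_+6,x-6:x+w_+6]; k=sub[...,2]>.072; print(n,sub[k].mean(0).round(4),k.sum())
sub=C[225:280,100:155]; k=(sub[...,2]>.07); print('key top',sub[k].mean(0),k.sum())
k=(sub[...,2]<.03)&(sub[...,2]>.012); print('rim',np.ptp(sub[k],axis=0), (sub[k].max(0)+sub[k].min(0))/2)
print(state()['time'])
E
```

```text
blank [247.3 158.4] [0.6881 0.042  0.1078] 74
red [182.2 143.4] [0.7334 0.2078 0.108 ] 84
blue [146.2 200.4] [0.59   0.3019 0.1083] 76
yellow [189.2 253.3] [0.4547 0.1929 0.1077] 82
green [252.8 226.6] [0.5166 0.033  0.1075] 89
hamper cx cy yaw R [ 0.5965  0.1555 -0.892   0.1464] res mm [ 0.4 -0.4 -0.1 -0.1 -0.8 -0.3  0.5  0.8  0.  -0.1]
recess px ((202.80001831054688, 195.89999389648438), (15.495159149169922, 15.495158195495605), 71.56504821777344) [[0.59763941 0.15768191 0.1       ]] [[0.61, 0.18, 0.112], [0.621, 0.143, 0.112], [0.583, 0.131, 0.112], [0.572, 0.168, 0.112]]
hub [[0.61, 0.18, 0.112], [0.621, 0.143, 0.112], [0.583, 0.131, 0.112], [0.572, 0.168, 0.112]] [0.59653496 0.15552935 0.112     ]
red [ 0.5536 -0.1499  0.1007] 84
blue [ 0.5667 -0.3488  0.147 ] 82
green [ 0.4549 -0.2502  0.1489] 93
key top [0.46429674 0.3430962  0.15068219] 162
rim [0.12759588 0.12808681 0.01789102] [0.45321045 0.38527493 0.0209902 ]
1.45
```

Request:
{"api": "step_arm", "payload": {"steps": [[0,0,-50,0],[0,-50,-50,0],[20,-45,-10,0],[20,-45,0,0],[20,-45,0,0],[20,-45,0,0],[20,-45,0,0],[20,-45,0,0]], "claw": 100}}

```text
time: 2.25
tool_pos: [0.194, -0.2746, 0.3341]
tool_rot: [-0.002, 0.993, 0.12, 0.001]
contact_force: [0.2, 0.1, 0.4]
gripper_width: 1.0
```

Request:
{"api": "step_arm", "payload": {"steps": [[36,-30,0,0],[36,-30,0,0],[36,-30,0,0],[28,-39,0,0],[28,-39,0,0],[28,-39,0,0],[28,-39,0,0],[28,-39,0,0]]}}

```text
time: 3.05
tool_pos: [0.3702, 0.0753, 0.3377]
tool_rot: [0.004, 0.993, 0.116, 0.008]
contact_force: [0.5, -0.8, 0.8]
gripper_width: 1.0
```

Request:
{"api": "step_arm", "payload": {"steps": [[28,-39,0,0],[28,-39,0,0],[28,-39,0,0],[28,-39,0,0],[28,-39,0,0],[20,-39,0,0],[0,-30,0,0],[0,0,0,0]]}}

```text
time: 3.85
tool_pos: [0.4647, 0.3879, 0.337]
tool_rot: [0.004, 0.993, 0.122, 0.01]
contact_force: [-0.2, -1.0, -1.3]
gripper_width: 1.0
```

Run:
```python
from h import *
im,d,T,p=grab('wrist','w1.png'); C=cloud(d,T,p); s=state(); print(s['tool_pos'],s['tool_rot'],s['joint_pos'].round(2),s['time'])
v=C[...,2]; m=((abs(v-.080)<.006)).astype(np.uint8); 
for c in cv2.findContours(m,0,2)[0]:
    if cv2.contourArea(c)<300: continue
    r=cv2.minAreaRect(c); B=onplane(cv2.boxPoints(r),.08,T,p); mm=cv2.drawContours(np.zeros_like(m),[c],-1,1,-1)>0
    e=B[1]-B[0]; print(r,B.mean(0).round(4),np.median(C[mm],0).round(4),'sides',np.linalg.norm(B[1]-B[0]),np.linalg.norm(B[2]-B[1]),'yaw',np.degrees(np.arctan2(e[1],e[0]))%90)
print(np.unique(v.round(2),return_counts=True))
```

```text
[0.46510786 0.38643567 0.33700866] [0.00486695 0.99257387 0.12112752 0.01007708] [ 0.58 -0.04  1.54 -0.02  1.64  1.91] 3.9
((254.40000915527344, 162.19998168945312), (24.66576385498047, 24.66576385498047), 71.56505584716797) [0.4526 0.3841 0.08  ] [0.4527 0.3843 0.0791] sides 0.029468788427211887 0.03025618883988211 yaw 32.482994995947195
(array([-0.39, -0.38, -0.37, -0.  ,  0.01,  0.02,  0.03,  0.04,  0.05,
        0.06,  0.07,  0.08,  0.09,  0.1 ,  0.11,  0.12,  0.13,  0.14,
        0.15,  0.16,  0.17,  0.35,  0.36,  0.37,  0.38,  0.39,  0.4 ,
        0.41,  0.42,  0.43,  0.48]), array([   235,    151,     33, 120166,   1625,    597,   1218,    543,
          563,    601,    695,   1174,   1711,  12539,  18953,    336,
         3432,     77,    114,    783,      4,    425,   1450,   1747,
         1999,   1869,   8831,   7191,   6735,      2,    809]))
```

View pics/w1.png

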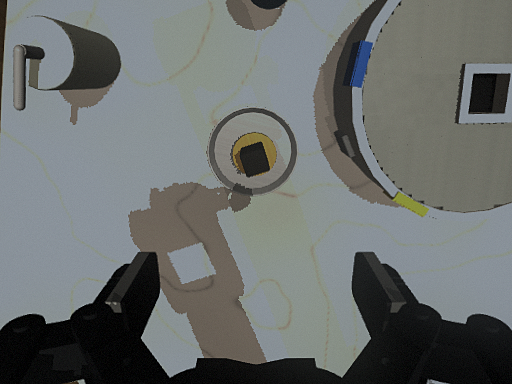

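```bash
cat >> h.py <<'E'
def go(x,y,z,yaw=None):
    s=state(); q=s['tool_rot']; M=R.from_quat([q[1],q[2],q[3],q[0]]).as_matrix()
    d=M.T@(np.array([x,y,z])-s['tool_pos'])*1000; ty=np.degrees(np.arctan2(M[1,0],M[0,0])); 
    turn=0 if yaw is None else -((yaw-ty+180)%360-180)
    print('delta mm',d.round(1),'n',(np.linalg.norm(d)/48).round(1),'turn',round(turn,1),'n',round(abs(turn)/8.5,1),'| yaw',round(ty,2),'tiltdeg',np.degrees(M[:2,2]).round(2),'j',s['joint_pos'].round(2),'t',round(s['time'],2))
E
python3 -c "
from h import *
go(.4526,.3841,.12,32.5)"
```

```text
delta mm [-16.8  -3.4 216.7] n 4.5 turn -18.6 n 2.2 | yaw 13.92 tiltdeg [ 1.21 -0.41] j [ 0.58 -0.04  1.54 -0.02  1.64  1.91] t 3.9
```

Request:
{"api": "step_arm", "payload": {"steps": [[-6,-1,43,0],[-6,-1,43,0],[-5,-1,43,0],[0,0,43,-6.5],[0,0,30,-6.5],[0,0,10,-5.6],[0,0,0,0]], "claw": 100}}

```text
time: 4.6
tool_pos: [0.4557, 0.3772, 0.1222]
tool_rot: [0.007, 0.959, 0.283, 0.014]
contact_force: [-1.0, -0.2, 0.7]
gripper_width: 1.001
```

```bash
python3 -c "
from h import *
go(.4526,.3841,.044,32.5)"
```

```text
delta mm [-0.6 -9.1 78. ] n 1.6 turn 0.3 n 0.0 | yaw 32.85 tiltdeg [ 1.72 -0.33] j [ 0.58  0.05  1.8  -0.02  1.27  1.58] t 4.6
```

Request:
{"api": "step_arm", "payload": {"steps": [[0,-5,26,0],[0,-4,26,0],[0,0,26,0],[0,0,0,0]]}}

```text
time: 5.0
tool_pos: [0.4577, 0.3832, 0.0485]
tool_rot: [0.006, 0.961, 0.276, 0.018]
contact_force: [-0.2, -1.1, -1.1]
gripper_width: 1.0
```

```bash
python3 -c "
from h import *
go(.4526,.3841,.044,32.5)"
```

```text
delta mm [-3.9 -3.6  4.3] n 0.1 turn -0.4 n 0.0 | yaw 32.1 tiltdeg [ 2.22 -0.09] j [ 0.58  0.15  1.83 -0.03  1.13  1.6 ] t 5.0
```

Request:
{"api": "step_arm", "payload": {"steps": [[0,0,0,0],[0,0,0,0],[0,0,0,0],[0,0,0,0],[0,0,0,0],[0,0,0,0]], "claw": 0}}

```text
time: 5.6
tool_pos: [0.462, 0.3848, 0.0571]
tool_rot: [0.004, 0.961, 0.274, 0.024]
contact_force: [0.3, -0.6, -2.0]
gripper_width: 0.341
```

```bash
python3 -c "
from h import *
go(.5965,.1555,.25,16.6);print(state()['gripper_width'],state()['contact_force'])"
```

```text
delta mm [   1.7  269.8 -187.3] n 6.8 turn 15.3 n 1.8 | yaw 31.85 tiltdeg [2.78 0.27] j [ 0.58  0.14  1.83 -0.03  1.13  1.61] t 5.6
0.34114014670285653 [ 0.30853323 -0.5740965  -2.01010751]
```

Request:
{"api": "step_arm", "payload": {"steps": [[0,0,-40,0],[0,0,-40,0],[0,0,-40,0],[0,0,0,0]]}}

```text
time: 6.0
tool_pos: [0.4537, 0.3827, 0.1765]
tool_rot: [0.006, 0.961, 0.274, 0.02]
contact_force: [1.1, 1.7, -0.5]
gripper_width: 0.337
```

```bash
python3 -c "
from h import *
go(.5965,.1555,.25,16.6);s=state();print(s['joint_pos'].round(4),s['tool_pos'].round(4),s['tool_rot'].round(4))"
```

```text
delta mm [  4.  269.9 -67.5] n 5.8 turn 15.2 n 1.8 | yaw 31.85 tiltdeg [ 2.35 -0.02] j [ 0.59 -0.    1.76 -0.02  1.35  1.61] t 6.0
[ 0.5863 -0.0021  1.762  -0.0236  1.3478  1.6064] [0.4537 0.3827 0.1765] [0.0058 0.9615 0.2741 0.0197]
```

Request:
{"api": "step_arm", "payload": {"steps": [[0,0,0,0],[0,0,0,0]]}}

```text
time: 6.2
tool_pos: [0.453, 0.3823, 0.1751]
tool_rot: [0.006, 0.961, 0.274, 0.019]
contact_force: [0.2, 0.1, -2.8]
gripper_width: 0.342
```

```bash
python3 -c "
from h import *
go(.5965,.1555,.25,16.6);s=state();print(s['joint_pos'].round(4),s['tool_pos'].round(4),s['tool_rot'].round(4))"
```

```text
delta mm [  4.7 269.9 -68.8] n 5.8 turn 15.3 n 1.8 | yaw 31.85 tiltdeg [ 2.29 -0.07] j [ 0.59 -0.    1.76 -0.02  1.35  1.61] t 6.2
[ 0.5864 -0.0018  1.7641 -0.0237  1.3468  1.6065] [0.453  0.3823 0.1751] [0.0061 0.9615 0.2742 0.019 ]
```

```bash
python3 -c "
from h import *
go(.6042,.1578,.205,16.6)"
```

```text
delta mm [ 10.9 271.  -23.6] n 5.7 turn 15.3 n 1.8 | yaw 31.85 tiltdeg [ 2.29 -0.07] j [ 0.59 -0.    1.76 -0.02  1.35  1.61] t 6.2
```

Request:
{"api": "step_arm", "payload": {"steps": [[0,10,-28,0],[2,45,0,0],[2,45,0,0],[2,45,0,0],[2,45,0,0],[2,45,0,0],[1,36,0,7.6],[0,0,0,7.6]]}}

```text
time: 7.0
tool_pos: [0.6012, 0.1478, 0.188]
tool_rot: [0.006, 0.99, 0.143, 0.005]
contact_force: [0.8, -0.5, -3.0]
gripper_width: 0.339
```

Run:
```python
from h import *
go(.6042,.1578,.205,16.6); im,d,T,p=grab('wrist','w2.png')
print(proj([[.5965,.1555,.09],[.5965,.1555,.112]],T,p))
```

```text
delta mm [  5.8  -8.6 -17.1] n 0.4 turn -0.2 n 0.0 | yaw 16.41 tiltdeg [ 0.62 -0.65] j [ 0.13  0.06  1.67 -0.01  1.39  1.41] t 7.0
[[242.92738646 194.71728178]
 [242.24315131 205.11308382]]
```

View pics/w2.png

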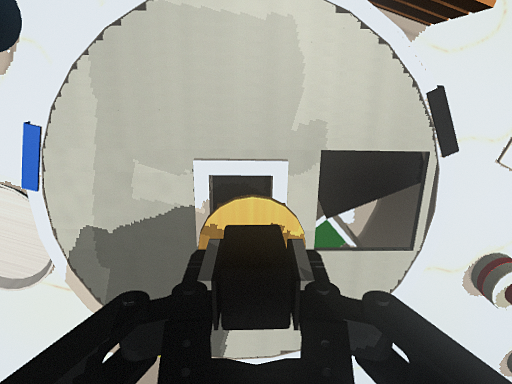

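```bash
cat >> h.py <<'E'
from scipy.optimize import least_squares
def flange(im,C):
    hsv=cv2.cvtColor(im,cv2.COLOR_RGB2HSV).astype(int)
    m=((hsv[...,0]>15)&(hsv[...,0]<32)&(hsv[...,1]>120)&(hsv[...,2]>90)).astype(np.uint8)
    n,l,st,ce=cv2.connectedComponentsWithStats(m); i=1+np.argmax(st[1:,4]); m=(l==i)
    P=C[m]; z=np.median(P[:,2]); P=P[abs(P[:,2]-z)<.006]; A=np.c_[P[:,:2],np.ones(len(P))]; pl=np.linalg.lstsq(A,P[:,2],rcond=None)[0]
    # upper boundary (first yellow pixel of each column)
    cols=np.where(m.any(0))[0]; rows=m.argmax(0)[cols]; B=C[rows+1,cols]; B=B[abs(B[:,2]-z)<.006]
    f=lambda c: np.hypot(B[:,0]-c[0],B[:,1]-c[1])-.030
    r=least_squares(f,P[:,:2].mean(0),loss='soft_l1',f_scale=.001)
    return r.x,z,np.degrees(pl[:2]),np.abs(r.fun).mean()*1000
def hub(im,C,T,p,c=(.5965,.1555)):
    hsv=cv2.cvtColor(im,cv2.COLOR_RGB2HSV).astype(int)
    rad=np.hypot(C[...,0]-c[0],C[...,1]-c[1]); m=((rad<.048)&(abs(C[...,2]-.112)<.003)).astype(np.uint8)
    return m
E
python3 - <<'E'
from h import *
im,d,T,p=grab('wrist'); C=cloud(d,T,p)
print('flange c,z,tilt,res',flange(im,C))
w=(im.min(2)>200).astype(np.uint8)[150:260,180:300]
for c in [(x+180,y+150) for x,y in []]: pass
# hub top corners seen: fit via white mask extents in its own axes
for uv in [(193,159),(288,160)]: print(C[uv[1]+3,uv[0]+(3 if uv[0]<240 else -3)],onplane(uv,.112,T,p))
E
```

```text
flange c,z,tilt,res (array([0.58965633, 0.1486175 ]), np.float64(0.1601908102586147), array([-2.71221108,  1.13392511]), np.float64(0.22126125331898422))
[0.61610334 0.19426513 0.11215058] [[0.61748173 0.19663001 0.112     ]]
[0.6314296  0.13784888 0.11128984] [[0.63404818 0.13668876 0.112     ]]
```

Request:
{"api": "step_arm", "payload": {"steps": [[5,-3,0,0],[4,-3,0,0],[0,0,8,0]]}}

```text
time: 7.4
tool_pos: [0.6054, 0.1612, 0.1772]
tool_rot: [0.005, 0.989, 0.151, 0.002]
contact_force: [-0.3, -0.2, -2.5]
gripper_width: 0.338
```

Run:
```python
from h import *
go(.6042,.1578,.205,16.6)
im,d,T,p=grab('wrist','w3.png'); C=cloud(d,T,p)
c,z,t,e=flange(im,C); n=np.tan(np.radians([-t[0],-t[1]])); print(c,z,t,e,'foot',c-.026*n,z-.026)
cv2.imwrite('pics/w3c.png',cv2.resize(im[130:300,150:350,::-1],None,fx=3,fy=3))
```

```text
delta mm [ -2.1   3.1 -27.8] n 0.6 turn 0.8 n 0.1 | yaw 17.37 tiltdeg [ 0.36 -0.54] j [ 0.15  0.09  1.66 -0.01  1.38  1.42] t 7.4
[0.59502844 0.16038563] 0.15019883966061034 [-2.86820828  1.09798191] 0.22193767479809196 foot [0.5937258  0.16088394] 0.12419883966061035
```

View pics/w3c.png

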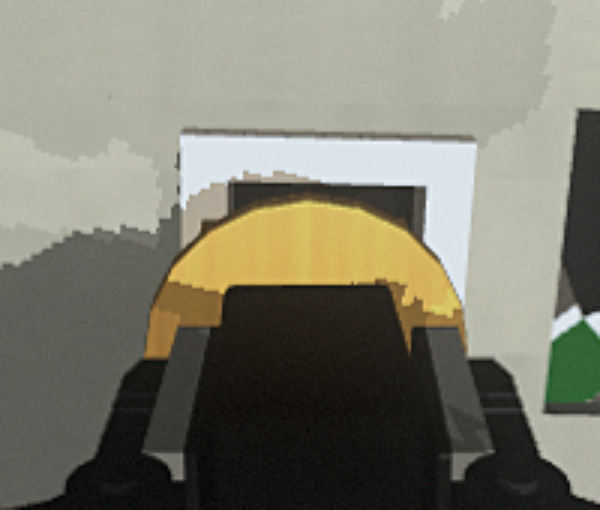

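Run:
```python
from h import *
T,p=T_of('wrist')
for a,b,h in [((210.3,172.7),(308.7,175.7),.0315),((226.3,191.3),(291.7,192),.0215)]:
    A,B=onplane([a,b],.112,T,p)[:,:2]; v=B-A; L=np.linalg.norm(v); v/=L; n=np.array([v[1],-v[0]])
    if n[0]>0: n=-n
    print('len',L,'yaw',np.degrees(np.arctan2(v[1],v[0]))+90,'centre',(A+B)/2+h*n)
```

```text
len 0.061516334441232834 yaw 15.368264101204218 centre [0.59611043 0.15693022]
len 0.041525212973941954 yaw 16.497605729166835 centre [0.5947794  0.15606788]
```

Request:
{"api": "step_arm", "payload": {"steps": [[0,4,0,1],[0,0,8,0],[0,0,6,0],[0,0,4,0]]}}

```text
time: 7.85
tool_pos: [0.6046, 0.1576, 0.1545]
tool_rot: [0.005, 0.99, 0.143, 0.0]
contact_force: [1.7, -1.0, -2.0]
gripper_width: 0.339
```

```bash
cat >> h.py <<'E'
def key(fn=None):
    im,d,T,p=grab('wrist',fn); C=cloud(d,T,p); c,z,t,e=flange(im,C); n=np.tan(np.radians([-t[0],-t[1]])); print('flange',c.round(4),z.round(4),'tilt',t.round(2),'e',round(e,2),'foot',(c-.026*n).round(4),(z-.026).round(4))
E
python3 -c "
from h import *
go(.6042,.1578,.159,16.6); key()"
```

```text
delta mm [-0.3 -0.2 -4.5] n 0.1 turn -0.1 n 0.0 | yaw 16.48 tiltdeg [ 0.11 -0.62] j [ 0.14  0.11  1.68 -0.01  1.35  1.43] t 7.85
flange [0.5941 0.1571] 0.1276 tilt [-2.79  1.15] e 0.26 foot [0.5928 0.1576] 0.1016
```

Request:
{"api": "step_arm", "payload": {"steps": [[2,0,4,0],[0,0,6,0],[0,0,4,0]]}}

```text
time: 8.2
tool_pos: [0.6073, 0.1586, 0.1441]
tool_rot: [0.005, 0.99, 0.143, 0.001]
contact_force: [-13.7, -0.2, 27.3]
gripper_width: 0.34
```

```bash
python3 -c "
from h import *
go(.6042,.1578,.145,16.6); key()"
```

```text
delta mm [-3.2 -0.2 -0.9] n 0.1 turn -0.1 n 0.0 | yaw 16.47 tiltdeg [ 0.16 -0.55] j [ 0.14  0.13  1.68 -0.01  1.33  1.43] t 8.2
flange [0.5969 0.1574] 0.1175 tilt [-3.29  0.19] e 0.23 foot [0.5954 0.1575] 0.0915
```

Request:
{"api": "step_arm", "payload": {"steps": [[0,0,0,0],[0,0,0,0],[-3,0,0,0]], "claw": 75}}

```text
time: 8.55
tool_pos: [0.606, 0.158, 0.1469]
tool_rot: [0.005, 0.99, 0.143, 0.003]
contact_force: [-0.1, 0.2, -0.4]
gripper_width: 0.75
```

```bash
python3 -c "
from h import *
go(.5958,.1565,.134,16.6); key('w4.png');print(state()['contact_force'],state()['gripper_width'])"
```

```text
delta mm [-10.3  -1.6  12.9] n 0.3 turn -0.1 n 0.0 | yaw 16.48 tiltdeg [ 0.41 -0.51] j [ 0.14  0.12  1.69 -0.01  1.33  1.43] t 8.55
flange [0.5964 0.1572] 0.1172 tilt [-0.2  -0.06] e 0.24 foot [0.5964 0.1572] 0.0912
[ 0.37725752 -0.68633354  0.43235718] 0.7506824127978788
```

Request:
{"api": "step_arm", "payload": {"steps": [[-6,0,6,0],[-5,0,7,0],[-1,0,5,0],[0,0,1,0],[0,0,1,0],[0,0,1,0],[0,0,1,0]], "claw": 0}}

```text
time: 9.3
tool_pos: [0.5939, 0.1543, 0.1309]
tool_rot: [0.004, 0.99, 0.143, 0.004]
contact_force: [-1.3, 0.5, 7.3]
gripper_width: 0.342
```

```bash
python3 -c "
from h import *
go(.5964,.1572,.134,16.6);print(state()['contact_force'],state()['gripper_width'])
im,d,T,p=grab('top','top1.png'); C=cloud(d,T,p)
"
```

```text
delta mm [ 3.2 -2.  -3.1] n 0.1 turn -0.2 n 0.0 | yaw 16.45 tiltdeg [ 0.58 -0.39] j [ 0.14  0.1   1.73 -0.01  1.3   1.42] t 9.3
[-1.29549693  0.46582733  7.25350883] 0.34161846593460743
```

Request:
{"api": "step_arm", "payload": {"steps": [[0,0,0,-8.5],[0,0,0,-8.5],[0,0,0,-8.5],[0,0,0,-8.5],[0,0,0,-8.5],[0,0,0,-8.5],[0,0,0,-8.5],[0,0,0,-8.5]]}}

```text
time: 10.15
tool_pos: [0.5953, 0.1527, 0.1311]
tool_rot: [0.007, 0.735, 0.678, 0.005]
contact_force: [3.1, -1.4, 1.8]
gripper_width: 0.346
```

```bash
python3 -c "
from h import *
go(.5955,.1565,.132,110.9);s=state();print(s['contact_force'],s['ft_torque'])
"
```

```text
delta mm [ 3.8 -0.1 -0.9] n 0.1 turn -25.5 n 3.0 | yaw 85.37 tiltdeg [ 0.99 -0.22] j [ 0.13  0.1   1.74 -0.01  1.29  0.22] t 10.15
[ 3.05088226 -1.36692184  1.77056164] [ 0.28991104 -0.05022692 -0.35270903]
```

Request:
{"api": "step_arm", "payload": {"steps": [[1,0,0,-8.5],[1,0,0,-8.5],[1,0,0,-8.5],[0,0,0,-2],[0,0,0,0]]}}

```text
time: 10.65
tool_pos: [0.5966, 0.1531, 0.1313]
tool_rot: [0.011, 0.55, 0.835, 0.004]
contact_force: [-0.8, 0.9, 2.4]
gripper_width: 0.342
```

```bash
cat >> h.py <<'E'
def opening(im,C,c=(.5965,.1555),show=None):
    # angle of the lid opening: lid-plane pixels missing in annulus 60..124 mm (any depth well below lid)
    dx,dy=C[...,0]-c[0],C[...,1]-c[1]
    return dx,dy
E
python3 - <<'E'
from h import *
go(.5955,.1565,.132,110.9);s=state();print(s['contact_force'],s['ft_torque'])
im,d,T,p=grab('top','top2.png')
cv2.imwrite('pics/top2c.png',cv2.resize(im[125:280,130:280,::-1],None,fx=4,fy=4,interpolation=cv2.INTER_CUBIC))
E
```

```text
delta mm [ 3.5  0.3 -0.7] n 0.1 turn 2.3 n 0.3 | yaw 113.22 tiltdeg [ 1.29 -0.3 ] j [ 0.13  0.1   1.74 -0.01  1.29 -0.27] t 10.65
[-0.8245571   0.86481948  2.35306771] [ 0.22659192  0.18343754 -0.01293821]
```

View pics/top2c.png

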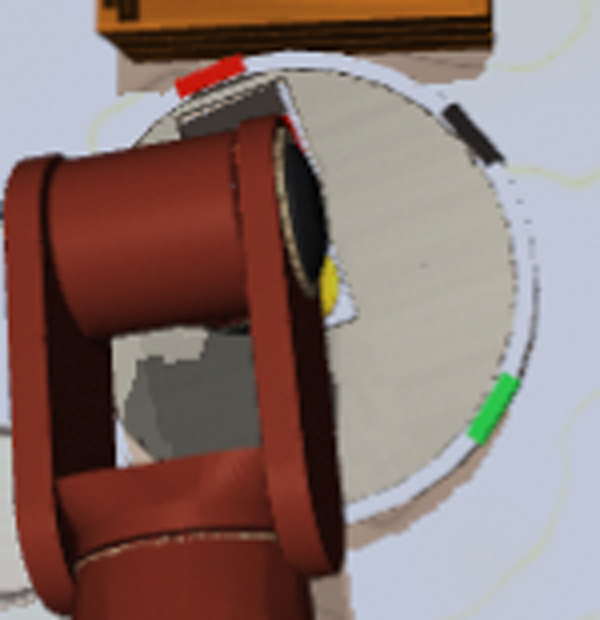

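Request:
{"api": "step_arm", "payload": {"steps": [[0,0,0,0],[0,0,0,0],[0,0,-30,0],[0,0,-45,0],[0,0,-45,0],[-37,-24,-20,0],[-40,-25,0,0],[-40,-25,0,0]], "claw": 75}}

```text
time: 11.5
tool_pos: [0.5676, 0.0177, 0.27]
tool_rot: [0.007, 0.547, 0.837, -0.001]
contact_force: [0.3, 0.0, 0.6]
gripper_width: 0.747
```

Request:
{"api": "step_arm", "payload": {"steps": [[-40,-25,0,0],[-40,-25,0,0],[-30,-20,0,0],[0,0,0,0]]}}

```text
time: 11.9
tool_pos: [0.5445, -0.1201, 0.2702]
tool_rot: [0.008, 0.549, 0.836, -0.002]
contact_force: [-0.3, 0.2, -0.1]
gripper_width: 0.747
```

Run:
```python
from h import *
go(.5536,-.145,.2,110.9)
a=grab('top','top3.png'); b=grab('wrist','w5.png'); C=cloud(a[1],a[2],a[3])
print('crate top z',C[95:118,160:250,2].max(), np.nanmin(C[90:130,160:250][C[90:130,160:250,2]>.05][:,0]))
A=cv2.resize(a[0][125:280,130:280,::-1],(580,600),interpolation=cv2.INTER_CUBIC)
cv2.imwrite('pics/top3c.png',A)
```

```text
delta mm [-25.4  -1.8  70.6] n 1.6 turn 2.4 n 0.3 | yaw 113.34 tiltdeg [ 0.58 -0.7 ] j [-0.35 -0.14  1.73 -0.01  1.53 -0.75] t 11.9
crate top z 1.0229250891132997 0.5096340999941704
```

View pics/top3c.png

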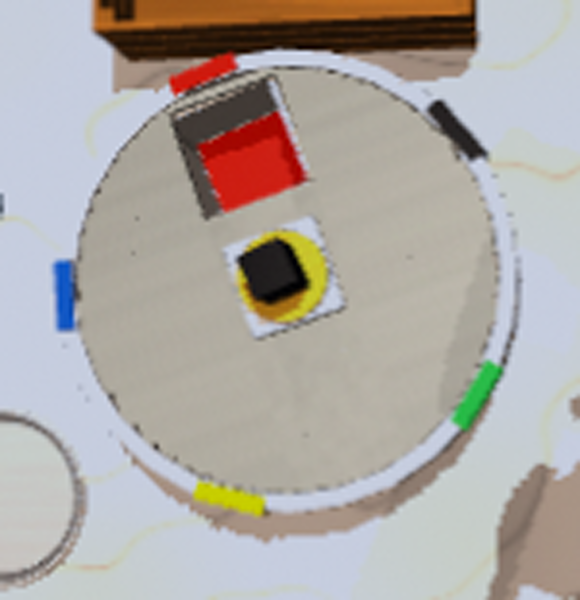

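View pics/w5.png

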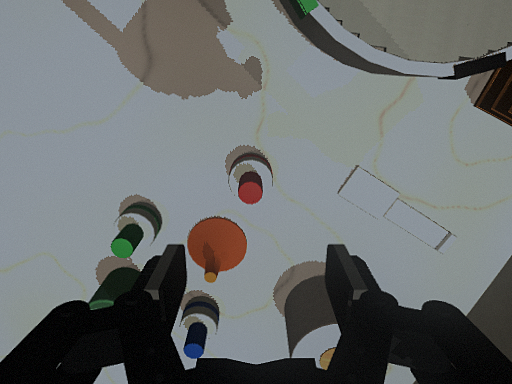

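```bash
cat >> h.py <<'E'
HUE=dict(red=lambda H:(H<8)|(H>172),blue=lambda H:(H>105)&(H<125),green=lambda H:(H>50)&(H<80))
def knobs(im,C,cols=('red','blue','green'),zmin=.072,zmax=.088):
    hsv=cv2.cvtColor(im,cv2.COLOR_RGB2HSV).astype(int)
    for k in cols:
        m=HUE[k](hsv[...,0])&(hsv[...,1]>110)&(hsv[...,2]>50)&(C[...,2]>zmin)&(C[...,2]<zmax)&(C[...,1]<0)
        n,l,st,ce=cv2.connectedComponentsWithStats(m.astype(np.uint8))
        for i in range(1,n):
            if st[i,4]>12:
                P=C[l==i]; print(k,ce[i].round(0),st[i,4],'mean',P.mean(0).round(4),'mid',((P.max(0)+P.min(0))/2).round(4),'ext',np.ptp(P,axis=0).round(3))
def lidyaw(corn,T,p):
    P=onplane(corn,.106,T,p)[:,:2]; c=P.mean(0); 
    v=((P[0]-P[3])+(P[1]-P[2]))/2; print('opening centre',c.round(4),'sides',[round(np.linalg.norm(P[i]-P[i-1]),4) for i in range(4)],'yaw from edges',np.degrees(np.arctan2(v[1],v[0])).round(1))
    for h in [(.5965,.1555)]: 
        w=c-h; print('r',np.linalg.norm(w).round(4),'yaw from centre',np.degrees(np.arctan2(w[1],w[0])).round(1))
E
python3 - <<'E'
from h import *
T,p=T_of('top'); k=3.869
lidyaw([(130+x/k-.4,125+y/k-.4) for x,y in [(172,120),(270,75),(307,180),(207,220)]],T,p)
im=cv2.imread('pics/w5.png')[:,:,::-1].copy(); im,d,T,p=grab('wrist'); knobs(im,cloud(d,T,p))
E
```

```text
opening centre [0.6821 0.1849] sides [np.float64(0.0714), np.float64(0.0715), np.float64(0.0749), np.float64(0.0707)] yaw from edges 18.6
r 0.0905 yaw from centre 19.0
red [249. 193.] 429 mean [ 0.5549 -0.1529  0.079 ] mid [ 0.5551 -0.1531  0.0786] ext [0.025 0.024 0.005]
blue [192. 351.] 236 mean [ 0.5722 -0.3753  0.0789] mid [ 0.5723 -0.3753  0.079 ] ext [0.024 0.026 0.004]
green [121. 248.] 343 mean [ 0.4499 -0.2694  0.079 ] mid [ 0.4498 -0.2698  0.0791] ext [0.025 0.024 0.004]
green [100. 302.] 64 mean [ 0.4453 -0.3549  0.0739] mid [ 0.4467 -0.3566  0.0745] ext [0.026 0.015 0.005]
```

```bash
python3 -c "
from h import *
go(.555,-.153,.11,110.9)"
```

```text
delta mm [-35.4  -6.8 160.7] n 3.4 turn 2.7 n 0.3 | yaw 113.63 tiltdeg [ 0.6  -0.59] j [-0.34 -0.14  1.73 -0.01  1.53 -0.75] t 12.05
```

Request:
{"api": "step_arm", "payload": {"steps": [[-20,-4,40,2.7],[-15,-3,42,0],[0,0,42,0],[0,0,36,0],[0,0,0,0]]}}

```text
time: 12.55
tool_pos: [0.5585, -0.1467, 0.1085]
tool_rot: [0.01, 0.563, 0.826, 0.0]
contact_force: [-0.3, -0.2, 0.1]
gripper_width: 0.752
```

```bash
python3 -c "
from h import *
go(.555,-.153,.046,110.9)"
```

```text
delta mm [-3.6 -6.3 62.5] n 1.3 turn 0.5 n 0.1 | yaw 111.44 tiltdeg [ 0.98 -0.62] j [-0.38  0.04  1.84 -0.    1.24 -0.76] t 12.55
```

Request:
{"api": "step_arm", "payload": {"steps": [[-4,-6,20,0],[0,0,22,0],[0,0,20,0],[0,0,1,0]]}}

```text
time: 12.95
tool_pos: [0.5605, -0.1493, 0.0504]
tool_rot: [0.013, 0.56, 0.829, 0.001]
contact_force: [-0.2, 0.5, 0.4]
gripper_width: 0.751
```

```bash
python3 -c "
from h import *
go(.555,-.153,.046,110.9)"
```

```text
delta mm [-1.3 -6.5  4.3] n 0.2 turn 1.0 n 0.1 | yaw 111.9 tiltdeg [ 1.37 -0.72] j [-0.39  0.11  1.87 -0.    1.13 -0.77] t 12.95
```

Request:
{"api": "step_arm", "payload": {"steps": [[-1,-5,4,0],[-1,-5,2,0],[0,-1,2,0],[0,-1,1,0],[0,-1,1,0],[0,0,1,0]], "claw": 0}}

```text
time: 13.55
tool_pos: [0.5545, -0.1567, 0.0483]
tool_rot: [0.019, 0.559, 0.829, 0.003]
contact_force: [-2.7, 1.0, 5.4]
gripper_width: 0.29
```

```bash
python3 -c "
from h import *
go(.555,-.153,.046,110.9); print(state()['gripper_width'],state()['contact_force'])"
```

```text
delta mm [3.3 1.8 2.3] n 0.1 turn 1.1 n 0.1 | yaw 112.02 tiltdeg [ 2.06 -0.93] j [-0.4   0.1   1.89 -0.    1.11 -0.79] t 13.55
0.29036596309969 [-2.70792383  1.0058683   5.37612014]
```

Request:
{"api": "step_arm", "payload": {"steps": [[0,0,-35,0],[0,0,-48,0],[0,0,-48,0],[0,0,-48,0],[0,0,0,0]]}}

```text
time: 14.05
tool_pos: [0.5447, -0.1535, 0.2276]
tool_rot: [0.014, 0.559, 0.829, 0.001]
contact_force: [-0.0, -0.6, 0.4]
gripper_width: 0.29
```

```bash
python3 -c "
from h import *
go(.684,.1834,.2,110.9); print(state()['gripper_width'],state()['contact_force'])"
```

```text
delta mm [260.7 255.   26.5] n 7.6 turn 1.1 n 0.1 | yaw 112.01 tiltdeg [ 1.44 -0.79] j [-0.4  -0.1   1.77 -0.    1.44 -0.79] t 14.05
0.2895267675264382 [-0.03039644 -0.57889772  0.36706309]
```

Request:
{"api": "step_arm", "payload": {"steps": [[34,33,0,1],[34,33,0,0],[34,33,0,0],[34,33,0,0],[34,33,0,0],[34,33,0,0],[30,30,0,0],[15,15,0,0]]}}

```text
time: 14.85
tool_pos: [0.6848, 0.1719, 0.2162]
tool_rot: [0.013, 0.57, 0.821, -0.003]
contact_force: [-0.6, -0.3, -1.1]
gripper_width: 0.284
```

```bash
python3 -c "
from h import *
go(.684,.1834,.2,110.9); print(state()['gripper_width'],state()['contact_force'])"
```

```text
delta mm [11.4  3.1 16. ] n 0.4 turn -0.5 n 0.1 | yaw 110.42 tiltdeg [ 1.04 -1.15] j [ 0.15  0.24  1.43 -0.02  1.46 -0.2 ] t 14.85
0.28400517754945337 [-0.55397478 -0.29522446 -1.12739645]
```

Request:
{"api": "step_arm", "payload": {"steps": [[7,2,10,0],[0,0,0,0]]}}

```text
time: 15.05
tool_pos: [0.6834, 0.1818, 0.201]
tool_rot: [0.011, 0.569, 0.822, -0.005]
contact_force: [-0.6, -0.5, -2.4]
gripper_width: 0.289
```

```bash
python3 -c "
from h import *
go(.684,.1834,.19,110.9); im,d,T,p=grab('wrist','w6.png')"
```

```text
delta mm [ 1.6  1.1 10.9] n 0.2 turn -0.2 n 0.0 | yaw 110.65 tiltdeg [ 0.75 -1.21] j [ 0.16  0.26  1.44 -0.02  1.44 -0.19] t 15.05
```

View pics/w6.png

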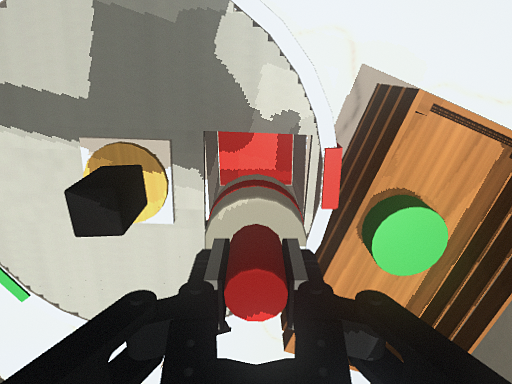

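Run:
```python
from h import *
im=cv2.imread('pics/w6.png')[:,:,::-1].copy()
im,d,T,p=grab('wrist'); C=cloud(d,T,p)
# lid edge near opening along row 150,165: print z transitions
for r in (140,155,170):
    z=C[r,190:335,2]; j=np.where(abs(np.diff((z>.1).astype(int)))==1)[0]+190; print(r,j,[C[r,k if C[r,k,2]>.1 else k+1].round(4).tolist() for k in j])
c=255; z=C[100:200,c,2]; j=np.where(abs(np.diff((z>.1).astype(int)))==1)[0]+100; print('col',j,[C[k if C[k,c,2]>.1 else k+1,c].round(4).tolist() for k in j])
m=(C[...,2]>.135)&(C[...,2]<.2)&(np.hypot(C[...,0]-.683,C[...,1]-.186)<.05); 
P=C[m&(im.min(2)>90)]; P=P[(P[:,2]<.15)]; print('jar low pts',len(P),P.mean(0) if len(P) else '')
Q=C[m]; f=lambda q:np.hypot(Q[:,0]-q[0],Q[:,1]-q[1])-.026
print('jar body circ',least_squares(f,[.683,.175],loss='soft_l1',f_scale=.001).x, len(Q),np.percentile(Q[:,2],[2,50,98]))
go(.684,.1834,.19,110.9)
```

```text
140 [203 309] [[0.6375, 0.2019, 0.1028], [0.7094, 0.2282, 0.1004]]
155 [204 308 318 319] [[0.6414, 0.1911, 0.1009], [0.7127, 0.2181, 0.1023], [0.7181, 0.2209, 0.105], [0.7199, 0.2211, 0.1033]]
170 [204 266 267 307 316 319] [[0.6449, 0.1803, 0.1011], [0.654, 0.2599, 0.3416], [0.654, 0.2599, 0.3416], [0.716, 0.2079, 0.1043], [0.7211, 0.2103, 0.1057], [0.7247, 0.2107, 0.1028]]
col [131 173] [[0.6698, 0.2209, 0.1033], [0.675, 0.2065, 0.1562]]
jar low pts 0 
jar body circ [0.68498982 0.17956875] 5028 [0.1588801  0.192473   0.19791503]
delta mm [ 3.3  0.7 13.2] n 0.3 turn -0.4 n 0.0 | yaw 110.54 tiltdeg [ 0.92 -1.2 ] j [ 0.16  0.25  1.44 -0.02  1.44 -0.19] t 15.15
```

Request:
{"api": "step_arm", "payload": {"steps": [[6,1,5,0],[0,0,25,0],[0,0,0,0]]}}

```text
time: 15.45
tool_pos: [0.6835, 0.1824, 0.1734]
tool_rot: [0.013, 0.572, 0.82, -0.004]
contact_force: [-0.7, -0.8, -2.7]
gripper_width: 0.287
```

```bash
cat >> h.py <<'E'
def jarbody(c0,zlo=.1,zhi=.2):
    im,d,T,p=grab('wrist'); C=cloud(d,T,p); m=(C[...,2]>zlo)&(C[...,2]<zhi)&(np.hypot(C[...,0]-c0[0],C[...,1]-c0[1])<.04); Q=C[m]
    f=lambda q:np.hypot(Q[:,0]-q[0],Q[:,1]-q[1])-.026
    print('jar',least_squares(f,np.array(c0)-[0,.005],loss='soft_l1',f_scale=.001).x.round(4),len(Q),np.percentile(Q[:,2],[2,98]).round(3)); return C
E
python3 - <<'E'
from h import *
go(.6845,.189,.062,110.9); jarbody((.684,.186),.12); print(state()['contact_force'])
E
```

```text
delta mm [  8.8   2.2 111.2] n 2.3 turn -0.6 n 0.1 | yaw 110.27 tiltdeg [ 1.02 -1.23] j [ 0.17  0.27  1.47 -0.02  1.39 -0.18] t 15.45
jar [0.6865 0.1757] 8537 [0.132 0.199]
[ 0.14205643  0.14694651 -0.94107325]
```

Request:
{"api": "step_arm", "payload": {"steps": [[4,1,15,0],[1,0,15,0],[0,0,0,0]]}}

```text
time: 15.8
tool_pos: [0.6863, 0.1867, 0.1479]
tool_rot: [0.017, 0.572, 0.82, -0.0]
contact_force: [-1.0, -0.2, -1.5]
gripper_width: 0.287
```

Run:
```python
from h import *
go(.6845,.1845,.062,110.9); grab('wrist','w7.png'); print(state()['contact_force'])
```

```text
delta mm [ 1.  -4.1 85.8] n 1.8 turn -0.7 n 0.1 | yaw 110.17 tiltdeg [ 1.57 -1.13] j [ 0.17  0.3   1.48 -0.02  1.34 -0.18] t 15.8
[-0.6839583  -0.35534339 -1.18472144]
```

View pics/w7.png

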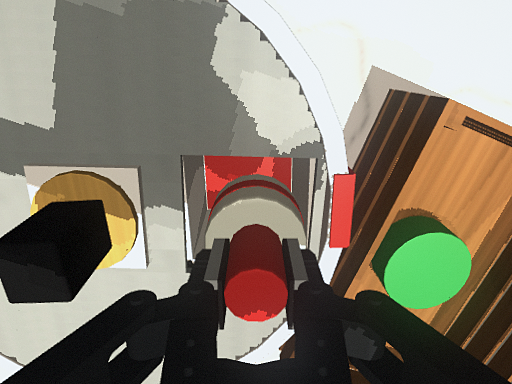

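Request:
{"api": "step_arm", "payload": {"steps": [[1,-1,25,0],[1,-1,25,0],[1,0,20,0],[0,0,8,0]]}}

```text
time: 16.25
tool_pos: [0.6901, 0.1883, 0.0744]
tool_rot: [0.021, 0.572, 0.82, 0.004]
contact_force: [-0.5, -0.5, -2.5]
gripper_width: 0.285
```

Run:
```python
from h import *
go(.6855,.1865,.062,110.9); print(state()['contact_force'])
```

```text
delta mm [ 0.2 -5.3 12.3] n 0.3 turn -0.7 n 0.1 | yaw 110.17 tiltdeg [ 2.21 -1.02] j [ 0.17  0.37  1.52 -0.03  1.22 -0.17] t 16.25
[-0.495716   -0.52419941 -2.48565148]
```

Request:
{"api": "step_arm", "payload": {"steps": [[0,-6,4,0],[0,-2,6,0],[0,0,3,0]]}}

```text
time: 16.55
tool_pos: [0.6839, 0.1854, 0.063]
tool_rot: [0.022, 0.572, 0.82, 0.005]
contact_force: [0.2, -0.7, 4.1]
gripper_width: 0.285
```

Run:
```python
from h import *
go(.6855,.1865,.062,110.9); print(state()['contact_force'])
```

```text
delta mm [0.5 1.9 1. ] n 0.0 turn -0.7 n 0.1 | yaw 110.17 tiltdeg [ 2.36 -1.  ] j [ 0.17  0.36  1.55 -0.03  1.19 -0.17] t 16.55
[ 0.19862666 -0.66022809  4.0805413 ]
```

Request:
{"api": "step_arm", "payload": {"steps": [[0,1,0,0],[0,0,0,0],[0,0,-15,0],[0,0,-30,0],[0,0,-40,0],[0,0,-45,0],[0,0,-45,0]], "claw": 43}}

```text
time: 17.25
tool_pos: [0.6748, 0.1881, 0.2419]
tool_rot: [0.019, 0.572, 0.82, 0.001]
contact_force: [1.1, -0.8, 0.1]
gripper_width: 0.426
```

Run:
```python
from h import *
go(.5964,.1565,.2,110.9); s=state(); print(s['contact_force'],s['gripper_width'])
im,d,T,p=grab('wrist','w8.png'); C=cloud(d,T,p)
h=cv2.cvtColor(im,cv2.COLOR_RGB2HSV).astype(int); m=HUE['red'](h[...,0])&(h[...,1]>110)&(h[...,2]>50)&(np.hypot(C[...,0]-.684,C[...,1]-.187)<.04)&(C[...,2]>.08); print(m.sum(),C[m].mean(0),np.ptp(C[m],axis=0))
key()
```

```text
delta mm [ -1.4 -85.5  39.9] n 2.0 turn -0.7 n 0.1 | yaw 110.17 tiltdeg [ 1.88 -1.1 ] j [ 0.18  0.2   1.43 -0.02  1.48 -0.17] t 17.25
[ 1.10839695 -0.82683354  0.09020173] 0.4263393338009195
679 [0.68498285 0.18894364 0.09237029] [0.02496566 0.05137433 0.02587894]
flange [0.5964 0.1554] 0.1171 tilt [ 0.03 -0.13] e 0.28 foot [0.5965 0.1553] 0.0911
```

Request:
{"api": "step_arm", "payload": {"steps": [[-1,-43,0,0],[0,-42,0,0],[0,0,30,0],[0,0,0,0]], "claw": 75}}

```text
time: 17.75
tool_pos: [0.6005, 0.1577, 0.2225]
tool_rot: [0.028, 0.572, 0.82, 0.01]
contact_force: [-0.2, 0.4, -1.1]
gripper_width: 0.75
```

Run:
```python
from h import *
go(.5964,.1565,.131,109.5)
```

```text
delta mm [ 3.4 -8.6 91.2] n 1.9 turn 0.7 n 0.1 | yaw 110.17 tiltdeg [ 3.23 -0.89] j [ 0.15  0.02  1.67 -0.02  1.41 -0.2 ] t 17.75
```

Request:
{"api": "step_arm", "payload": {"steps": [[3,-8,25,0],[0,0,25,0],[0,0,0,0]]}}

```text
time: 18.05
tool_pos: [0.5973, 0.1575, 0.1775]
tool_rot: [0.03, 0.572, 0.82, 0.012]
contact_force: [-0.7, 0.3, 0.8]
gripper_width: 0.755
```

Run:
```python
from h import *
go(.5964,.1565,.131,109.5)
```

```text
delta mm [ 1.  -3.7 46.3] n 1.0 turn 0.7 n 0.1 | yaw 110.16 tiltdeg [ 3.66 -0.83] j [ 0.15  0.04  1.72 -0.02  1.32 -0.2 ] t 18.05
```

Request:
{"api": "step_arm", "payload": {"steps": [[1,-5,23,0],[0,-1,23,0],[0,0,1,0],[0,-1,1,0],[0,-1,1,0],[0,0,1,0],[0,0,1,0]], "claw": 0}}

```text
time: 18.75
tool_pos: [0.5968, 0.1559, 0.1371]
tool_rot: [0.032, 0.572, 0.82, 0.014]
contact_force: [-4.5, -0.7, 2.0]
gripper_width: 0.343
```

Run:
```python
from h import *
go(.5964,.1565,.131,182.9); s=state(); print(s['contact_force'],s['gripper_width'])
```

```text
delta mm [ 1.  -0.5  6.1] n 0.1 turn -72.7 n 8.6 | yaw 110.17 tiltdeg [ 3.96 -0.82] j [ 0.15  0.07  1.76 -0.03  1.25 -0.2 ] t 18.75
[-4.54485321 -0.72678249  1.9718379 ] 0.34265386550146326
```

Request:
{"api": "step_arm", "payload": {"steps": [[0,0,0,0],[0,0,0,0],[0,0,-40,0],[0,0,-40,0],[0,50,0,0],[0,50,0,0],[0,0,0,0]], "claw": 75}}

```text
time: 19.45
tool_pos: [0.6891, 0.1927, 0.2337]
tool_rot: [0.04, 0.571, 0.819, 0.022]
contact_force: [-0.2, 0.2, -0.3]
gripper_width: 0.75
```

Run:
```python
from h import *
go(.5964,.1565,.21,109.5)
```

```text
delta mm [  -1.1 -101.1   15.6] n 2.1 turn 0.6 n 0.1 | yaw 110.13 tiltdeg [ 5.17 -0.57] j [ 0.18  0.21  1.44 -0.03  1.41 -0.17] t 19.45
```

Request:
{"api": "step_arm", "payload": {"steps": [[0,-12,0,0],[0,-15,0,0],[0,-15,0,0],[0,-15,0,0],[0,-15,0,0],[0,-15,0,0],[0,-12,0,0],[0,0,0,0]]}}

```text
time: 20.25
tool_pos: [0.5867, 0.1549, 0.2264]
tool_rot: [0.042, 0.571, 0.819, 0.024]
contact_force: [0.4, -0.2, -0.4]
gripper_width: 0.75
```

Run:
```python
from h import *
go(.5964,.1565,.21,109.5)
```

```text
delta mm [-1.2  8.2 17.2] n 0.4 turn 0.6 n 0.1 | yaw 110.1 tiltdeg [ 5.57 -0.52] j [ 0.15 -0.05  1.72 -0.02  1.37 -0.2 ] t 20.25
```

Request:
{"api": "step_arm", "payload": {"steps": [[0,0,-50,0],[0,0,-50,0],[0,0,0,0]]}}

```text
time: 20.55
tool_pos: [0.5734, 0.1549, 0.3262]
tool_rot: [0.041, 0.572, 0.819, 0.023]
contact_force: [0.8, -0.0, 0.5]
gripper_width: 0.749
```

```bash
python3 -c "
from h import *
go(.5964,.1565,.21,109.5)"
```

```text
delta mm [ -1.6  12.2 117.8] n 2.5 turn 0.6 n 0.1 | yaw 110.07 tiltdeg [ 5.4  -0.54] j [ 0.15 -0.12  1.63 -0.02  1.54 -0.2 ] t 20.55
```

Request:
{"api": "step_arm", "payload": {"steps": [[0,0,0,8],[0,0,0,8],[0,0,0,8],[0,0,0,8],[0,0,0,0]]}}

```text
time: 21.05
tool_pos: [0.5729, 0.1547, 0.3295]
tool_rot: [0.036, 0.782, 0.621, 0.039]
contact_force: [-0.1, -0.1, -0.2]
gripper_width: 0.752
```

```bash
python3 -c "
from h import *
go(.5964,.1565,.21,109.5)"
```

```text
delta mm [  5.1  10.  121.3] n 2.5 turn -32.5 n 3.8 | yaw 76.99 tiltdeg [ 5.99 -0.44] j [ 0.15 -0.13  1.63 -0.02  1.54  0.38] t 21.05
```

Request:
{"api": "step_arm", "payload": {"steps": [[0,0,0,-8],[0,0,0,-8],[0,0,0,-8],[0,0,0,-8],[0,0,0,0]]}}

```text
time: 21.55
tool_pos: [0.5719, 0.1543, 0.3283]
tool_rot: [0.046, 0.565, 0.823, 0.027]
contact_force: [-0.6, -0.2, -0.1]
gripper_width: 0.75
```

```bash
python3 -c "
from h import *
go(.5964,.1565,.21,109.5)"
```

```text
delta mm [ -1.4  12.1 120.2] n 2.5 turn 1.5 n 0.2 | yaw 110.96 tiltdeg [ 6.06 -0.42] j [ 0.15 -0.13  1.63 -0.02  1.53 -0.22] t 21.55
```

Request:
{"api": "step_arm", "payload": {"steps": [[0,0,0,0],[0,0,0,0],[0,0,0,0],[0,0,0,0]]}}

```text
time: 21.95
tool_pos: [0.5716, 0.1542, 0.3279]
tool_rot: [0.046, 0.566, 0.822, 0.027]
contact_force: [-0.3, -0.1, 0.3]
gripper_width: 0.748
```

```bash
python3 -c "
from h import *
go(.5964,.1565,.21,109.5);print(state())"
```

```text
delta mm [ -1.4  12.5 119.8] n 2.5 turn 1.3 n 0.1 | yaw 110.77 tiltdeg [ 6.07 -0.42] j [ 0.15 -0.13  1.64 -0.02  1.53 -0.22] t 21.95
{'time': 21.95, 'joint_pos': array([ 0.14881288, -0.13116938,  1.63540016, -0.02293008,  1.53338236,
       -0.21612486]), 'joint_vel': array([-0.0013472 ,  0.00041781,  0.00144905, -0.0008845 , -0.00078687,
        0.00695925]), 'joint_efforts': array([ 3.54966041e-04, -3.26711690e+01, -3.84005105e+01, -7.26442435e-02,
       -3.27108633e-01, -1.40088559e-03]), 'tool_pos': array([0.57159747, 0.15424834, 0.32790021]), 'tool_rot': array([0.04578754, 0.56639193, 0.82241633, 0.02711199]), 'contact_force': array([-0.26221529, -0.08129331,  0.28447989]), 'ft_torque': array([0.03648851, 0.04892155, 0.0013509 ]), 'gripper_width': 0.7480268021638828}
```

Request:
{"api": "step_arm", "payload": {"steps": [[-50,0,0,0],[-50,0,0,0],[-50,0,0,0],[0,0,0,0]]}}

```text
time: 22.35
tool_pos: [0.6264, 0.0121, 0.3347]
tool_rot: [0.046, 0.564, 0.824, 0.028]
contact_force: [0.2, 0.9, -0.3]
gripper_width: 0.746
```

```bash
python3 -c "
from h import *
go(.5964,.1565,.21,109.5)"
```

```text
delta mm [150.9  12.1 119.9] n 4.0 turn 1.5 n 0.2 | yaw 111.03 tiltdeg [ 6.15 -0.36] j [-0.1  -0.05  1.55  0.    1.54 -0.47] t 22.35
```

Request:
{"api": "step_arm", "payload": {"steps": [[50,0,0,0],[50,0,0,0],[50,0,0,0],[0,0,0,0]]}}

```text
time: 22.75
tool_pos: [0.5721, 0.154, 0.327]
tool_rot: [0.045, 0.569, 0.821, 0.028]
contact_force: [-0.1, -0.1, 0.5]
gripper_width: 0.749
```

```bash
python3 -c "
from h import *
go(.5964,.1565,.21,109.5)"
```

```text
delta mm [ -1.2  12.  118.9] n 2.5 turn 1.0 n 0.1 | yaw 110.47 tiltdeg [ 6.09 -0.31] j [ 0.15 -0.13  1.64 -0.02  1.53 -0.21] t 22.75
```

```bash
cat >> h.py <<'E'
def tl():
    s=state(); q=s['tool_rot']; M=R.from_quat([q[1],q[2],q[3],q[0]]).as_matrix(); t=np.degrees(M[:2,2]); j=s['joint_pos'][0]
    print('pos',s['tool_pos'].round(4),'tilt w',t.round(2),'radial/tang',round(t[0]*np.cos(j)+t[1]*np.sin(j),2),round(-t[0]*np.sin(j)+t[1]*np.cos(j),2),'j',s['joint_pos'].round(3))
E
python3 -c "
from h import *
tl()"
```

```text
pos [0.5721 0.154  0.327 ] tilt w [ 6.09 -0.31] radial/tang 5.98 -1.2 j [ 0.147 -0.13   1.636 -0.021  1.531 -0.212]
```

Request:
{"api": "step_arm", "payload": {"steps": [[0,15,0,0],[0,15,0,0],[0,15,0,0],[0,15,0,0],[0,15,0,0],[0,15,0,0],[0,0,0,0],[0,0,0,0]]}}

```text
time: 23.55
tool_pos: [0.6569, 0.19, 0.3361]
tool_rot: [0.045, 0.567, 0.822, 0.028]
contact_force: [0.1, 0.6, 0.0]
gripper_width: 0.75
```

```bash
python3 -c "
from h import *
tl()"
```

```text
pos [0.6569 0.19   0.3361] tilt w [ 6.09 -0.32] radial/tang 5.93 -1.43 j [ 0.183  0.085  1.409 -0.025  1.544 -0.181]
```

Request:
{"api": "step_arm", "payload": {"steps": [[0,0,-30,0],[0,0,-30,0],[0,0,-30,0],[0,0,-30,0],[0,0,-30,0],[0,0,0,0]]}}

```text
time: 24.15
tool_pos: [0.6363, 0.1891, 0.4879]
tool_rot: [0.043, 0.568, 0.822, 0.025]
contact_force: [-1.1, -1.3, 1.6]
gripper_width: 0.749
```

```bash
python3 -c "
from h import *
tl()"
```

```text
pos [0.6363 0.1891 0.4879] tilt w [ 5.7  -0.43] radial/tang 5.52 -1.49 j [ 0.188  0.058  1.191 -0.027  1.796 -0.181]
```

Request:
{"api": "step_arm", "payload": {"steps": [[0,-45,0,0],[0,-45,0,0],[0,-45,0,0],[0,-45,0,0],[0,0,0,0]]}}

```text
time: 24.65
tool_pos: [0.4622, 0.1226, 0.4619]
tool_rot: [0.039, 0.568, 0.822, 0.021]
contact_force: [0.5, 0.5, -0.2]
gripper_width: 0.75
```

```bash
python3 -c "
from h import *
tl()"
```

```text
pos [0.4622 0.1226 0.4619] tilt w [ 5.06 -0.57] radial/tang 4.96 -1.15 j [ 0.115 -0.382  1.624 -0.021  1.813 -0.252]
```

Request:
{"api": "step_arm", "payload": {"steps": [[0,45,0,0],[0,45,0,0],[0,45,0,0],[0,45,0,0],[0,0,0,0]]}}

```text
time: 25.15
tool_pos: [0.632, 0.187, 0.4697]
tool_rot: [0.038, 0.569, 0.821, 0.019]
contact_force: [-0.5, 1.3, -1.9]
gripper_width: 0.752
```

```bash
python3 -c "
from h import *
tl()"
```

```text
pos [0.632  0.187  0.4697] tilt w [ 4.85 -0.66] radial/tang 4.64 -1.55 j [ 0.186  0.05   1.228 -0.028  1.782 -0.18 ]
```

Request:
{"api": "step_arm", "payload": {"steps": [[0,0,50,0],[0,0,50,0],[0,0,50,0],[0,0,0,0]]}}

```text
time: 25.55
tool_pos: [0.6441, 0.1853, 0.3206]
tool_rot: [0.037, 0.569, 0.821, 0.018]
contact_force: [-0.6, 0.4, -1.5]
gripper_width: 0.752
```

```bash
python3 -c "
from h import *
tl()"
```

```text
pos [0.6441 0.1853 0.3206] tilt w [ 4.69 -0.69] radial/tang 4.49 -1.52 j [ 0.18   0.073  1.446 -0.027  1.544 -0.179]
```

Request:
{"api": "step_arm", "payload": {"steps": [[0,-40,-30,0],[0,-40,-30,0],[0,-40,-30,0],[0,-30,-30,0],[0,0,-40,0],[0,0,-40,0],[0,0,-40,0],[0,0,0,0]]}}

```text
time: 26.35
tool_pos: [0.4731, 0.1327, 0.5706]
tool_rot: [0.041, 0.569, 0.821, 0.022]
contact_force: [0.1, 0.4, 1.1]
gripper_width: 0.75
```

```bash
python3 -c "
from h import *
tl()"
```

```text
pos [0.4731 0.1327 0.5706] tilt w [ 5.31 -0.67] radial/tang 5.17 -1.38 j [ 0.136 -0.29   1.371 -0.026  1.97  -0.233]
```

Request:
{"api": "step_arm", "payload": {"steps": [[0,0,0,0],[0,0,0,0],[0,0,0,0],[0,0,0,0],[0,0,0,0],[0,0,0,0],[0,0,0,0],[0,0,0,0]]}}

```text
time: 27.15
tool_pos: [0.4714, 0.1324, 0.5717]
tool_rot: [0.042, 0.569, 0.821, 0.022]
contact_force: [0.0, 0.1, 0.7]
gripper_width: 0.751
```

```bash
python3 -c "
from h import *
tl()"
```

```text
pos [0.4714 0.1324 0.5717] tilt w [ 5.37 -0.66] radial/tang 5.23 -1.38 j [ 0.136 -0.293  1.372 -0.026  1.971 -0.234]
```

Request:
{"api": "step_arm", "payload": {"steps": [[0,25,0,0],[0,25,0,0],[0,25,0,0],[0,25,0,0],[0,-25,0,0],[0,-25,0,0],[0,-25,0,0],[0,-25,0,0]]}}

```text
time: 27.95
tool_pos: [0.478, 0.134, 0.5627]
tool_rot: [0.036, 0.569, 0.821, 0.016]
contact_force: [-0.1, -0.5, -0.9]
gripper_width: 0.751
```

```bash
python3 -c "
from h import *
tl()"
```

```text
pos [0.478  0.134  0.5627] tilt w [ 4.46 -0.81] radial/tang 4.31 -1.42 j [ 0.137 -0.275  1.372 -0.027  1.969 -0.233]
```

Request:
{"api": "step_arm", "payload": {"steps": [[0,0,40,0],[0,0,-40,0],[0,0,40,0],[0,0,-40,0],[0,0,40,0],[0,0,-40,0],[0,0,0,0]]}}

```text
time: 28.65
tool_pos: [0.4554, 0.1313, 0.4976]
tool_rot: [-0.044, 0.567, 0.82, -0.057]
contact_force: [-0.5, 0.1, 3.4]
gripper_width: 0.75
```

```bash
python3 -c "
from h import *
tl()"
```

```text
pos [0.4554 0.1313 0.4976] tilt w [-7.86 -2.52] radial/tang -8.13 -1.41 j [ 0.138 -0.228  1.447 -0.028  2.066 -0.234]
```

Request:
{"api": "step_arm", "payload": {"steps": [[0,0,-40,0],[0,0,40,0],[0,0,0,0]]}}

```text
time: 28.95
tool_pos: [0.45, 0.1308, 0.4803]
tool_rot: [-0.069, 0.565, 0.818, -0.08]
contact_force: [0.6, 0.3, -1.7]
gripper_width: 0.754
```

```bash
python3 -c "
from h import *
tl()"
```

```text
pos [0.45   0.1308 0.4803] tilt w [-11.6   -3.04] radial/tang -11.91 -1.4 j [ 0.139 -0.207  1.462 -0.028  2.096 -0.234]
```

Request:
{"api": "step_arm", "payload": {"steps": [[0,0,40,0],[0,0,-40,0],[0,0,0,0]]}}

```text
time: 29.25
tool_pos: [0.4316, 0.1283, 0.4326]
tool_rot: [-0.102, 0.562, 0.814, -0.111]
contact_force: [0.2, 0.5, 4.9]
gripper_width: 0.752
```

```bash
python3 -c "
from h import *
tl()"
```

```text
pos [0.4316 0.1283 0.4326] tilt w [-16.62  -3.75] radial/tang -16.98 -1.41 j [ 0.139 -0.207  1.551 -0.028  2.099 -0.234]
```

Request:
{"api": "step_arm", "payload": {"steps": [[0,40,0,0],[0,-40,0,0],[0,0,0,0]]}}

```text
time: 29.55
tool_pos: [0.4332, 0.1284, 0.4128]
tool_rot: [-0.117, 0.559, 0.811, -0.125]
contact_force: [-1.0, 0.2, 2.1]
gripper_width: 0.749
```

```bash
python3 -c "
from h import *
tl()"
```

```text
pos [0.4332 0.1284 0.4128] tilt w [-18.91  -4.08] radial/tang -19.3 -1.42 j [ 0.139 -0.179  1.565 -0.029  2.1   -0.234]
```

Request:
{"api": "step_arm", "payload": {"steps": [[0,-40,0,0],[0,40,0,0],[0,0,0,0]]}}

```text
time: 29.85
tool_pos: [0.435, 0.1283, 0.4172]
tool_rot: [-0.115, 0.56, 0.811, -0.122]
contact_force: [-0.8, 0.3, -2.5]
gripper_width: 0.75
```

```bash
python3 -c "
from h import *
tl()"
```

```text
pos [0.435  0.1283 0.4172] tilt w [-18.51  -4.02] radial/tang -18.89 -1.43 j [ 0.138 -0.18   1.557 -0.029  2.1   -0.235]
```

Request:
{"api": "step_arm", "payload": {"steps": [[0,0,-50,0],[0,0,0,0],[0,0,0,0]]}}

```text
time: 30.15
tool_pos: [0.4527, 0.1321, 0.4702]
tool_rot: [-0.113, 0.56, 0.812, -0.121]
contact_force: [1.0, 0.9, -0.7]
gripper_width: 0.75
```

```bash
python3 -c "
from h import *
tl()"
```

```text
pos [0.4527 0.1321 0.4702] tilt w [-18.22  -3.98] radial/tang -18.6 -1.39 j [ 0.141 -0.131  1.426 -0.03   2.177 -0.234]
```

Request:
{"api": "step_arm", "payload": {"steps": [[0,50,0,0],[0,0,0,0],[0,0,0,0]]}}

```text
time: 30.45
tool_pos: [0.5004, 0.1499, 0.4594]
tool_rot: [-0.109, 0.561, 0.812, -0.117]
contact_force: [-0.1, -0.2, 0.5]
gripper_width: 0.746
```

```bash
python3 -c "
from h import *
tl()"
```

```text
pos [0.5004 0.1499 0.4594] tilt w [-17.64  -3.9 ] radial/tang -18.03 -1.06 j [ 0.159 -0.02   1.338 -0.022  2.145 -0.212]
```

Request:
{"api": "step_arm", "payload": {"steps": [[0,0,50,0],[0,0,0,0],[0,0,0,0]]}}

```text
time: 30.75
tool_pos: [0.482, 0.1459, 0.4091]
tool_rot: [-0.11, 0.561, 0.812, -0.119]
contact_force: [0.5, 0.3, 2.6]
gripper_width: 0.749
```

```bash
python3 -c "
from h import *
tl()"
```

```text
pos [0.482  0.1459 0.4091] tilt w [-17.89  -3.93] radial/tang -18.29 -1.09 j [ 0.157 -0.069  1.467 -0.022  2.068 -0.212]
```

Request:
{"api": "step_arm", "payload": {"steps": [[0,-50,0,0],[0,0,0,0],[0,0,0,0]]}}

```text
time: 31.05
tool_pos: [0.4418, 0.1291, 0.4357]
tool_rot: [-0.104, 0.562, 0.813, -0.113]
contact_force: [-0.0, 0.2, -0.8]
gripper_width: 0.749
```

```bash
python3 -c "
from h import *
tl()"
```

```text
pos [0.4418 0.1291 0.4357] tilt w [-17.01  -3.81] radial/tang -17.37 -1.44 j [ 0.138 -0.178  1.522 -0.029  2.106 -0.234]
```

Request:
{"api": "step_arm", "payload": {"steps": [[0,0,-20,0],[0,0,20,0],[0,0,-20,0],[0,0,20,0],[0,0,-20,0],[0,0,20,0],[0,0,0,0]]}}

```text
time: 31.75
tool_pos: [0.4471, 0.1301, 0.449]
tool_rot: [-0.097, 0.563, 0.814, -0.106]
contact_force: [1.0, 0.1, -0.9]
gripper_width: 0.753
```

```bash
python3 -c "
from h import *
tl()"
```

```text
pos [0.4471 0.1301 0.449 ] tilt w [-15.89  -3.64] radial/tang -16.24 -1.41 j [ 0.138 -0.176  1.495 -0.029  2.11  -0.234]
```

Request:
{"api": "step_arm", "payload": {"steps": [[0,50,0,0],[0,50,0,0],[0,50,0,0],[0,-50,0,0],[0,-50,0,0],[0,-50,0,0],[0,0,0,0]]}}

```text
time: 32.45
tool_pos: [0.4717, 0.1342, 0.4401]
tool_rot: [-0.104, 0.562, 0.813, -0.114]
contact_force: [0.4, 0.5, 0.6]
gripper_width: 0.748
```

```bash
python3 -c "
from h import *
tl()"
```

```text
pos [0.4717 0.1342 0.4401] tilt w [-17.04  -3.85] radial/tang -17.41 -1.44 j [ 0.14  -0.106  1.449 -0.029  2.107 -0.232]
```

Request:
{"api": "step_arm", "payload": {"steps": [[0,50,0,0],[0,0,0,0],[0,-50,0,0],[0,0,0,0],[0,50,0,0],[0,0,0,0],[0,-50,0,0],[0,0,0,0]]}}

```text
time: 33.25
tool_pos: [0.483, 0.1361, 0.4512]
tool_rot: [-0.098, 0.563, 0.813, -0.108]
contact_force: [0.6, 0.1, 1.2]
gripper_width: 0.747
```

```bash
python3 -c "
from h import *
tl()"
```

```text
pos [0.483  0.1361 0.4512] tilt w [-16.09  -3.71] radial/tang -16.45 -1.42 j [ 0.14  -0.087  1.412 -0.029  2.109 -0.231]
```

Request:
{"api": "step_arm", "payload": {"steps": [[0,0,-50,0],[0,0,0,0],[0,0,50,0],[0,0,0,0],[0,0,-50,0],[0,0,0,0],[0,0,50,0],[0,0,0,0]]}}

```text
time: 34.05
tool_pos: [0.4818, 0.136, 0.4513]
tool_rot: [-0.098, 0.563, 0.814, -0.107]
contact_force: [1.7, 0.2, -2.8]
gripper_width: 0.749
```

```bash
python3 -c "
from h import *
tl()"
```

```text
pos [0.4818 0.136  0.4513] tilt w [-15.99  -3.67] radial/tang -16.35 -1.4 j [ 0.14  -0.092  1.415 -0.028  2.107 -0.231]
```

Request:
{"api": "step_arm", "payload": {"steps": [[0,20,0,0],[0,-20,0,0],[0,20,0,0],[0,-20,0,0],[0,20,0,0],[0,-20,0,0],[0,20,0,0],[0,-20,0,0]]}}

```text
time: 34.85
tool_pos: [0.502, 0.139, 0.4953]
tool_rot: [-0.074, 0.566, 0.817, -0.085]
contact_force: [0.1, -0.5, -1.3]
gripper_width: 0.751
```

```bash
python3 -c "
from h import *
tl()"
```

```text
pos [0.502  0.139  0.4953] tilt w [-12.49  -3.14] radial/tang -12.81 -1.36 j [ 0.14  -0.069  1.315 -0.028  2.121 -0.231]
```

Request:
{"api": "step_arm", "payload": {"steps": [[0,0,-10,0],[0,0,10,0],[0,0,-10,0],[0,0,10,0],[0,0,-10,0],[0,0,10,0],[0,0,-10,0],[0,0,10,0]]}}

```text
time: 35.65
tool_pos: [0.5084, 0.1399, 0.5233]
tool_rot: [-0.056, 0.568, 0.818, -0.068]
contact_force: [-0.2, 0.5, 0.7]
gripper_width: 0.75
```

```bash
python3 -c "
from h import *
tl()"
```

```text
pos [0.5084 0.1399 0.5233] tilt w [-9.72 -2.75] radial/tang -10.01 -1.37 j [ 0.14  -0.072  1.266 -0.028  2.123 -0.231]
```

Request:
{"api": "step_arm", "payload": {"steps": [[0,20,0,0],[0,-20,0,0],[0,20,0,0],[0,-20,0,0],[0,20,0,0],[0,-20,0,0],[0,20,0,0],[0,-20,0,0]]}}

```text
time: 36.45
tool_pos: [0.5111, 0.1403, 0.5012]
tool_rot: [-0.066, 0.567, 0.818, -0.077]
contact_force: [-0.2, -0.1, -1.8]
gripper_width: 0.749
```

```bash
python3 -c "
from h import *
tl()"
```

```text
pos [0.5111 0.1403 0.5012] tilt w [-11.16  -2.95] radial/tang -11.46 -1.36 j [ 0.14  -0.06   1.294 -0.028  2.109 -0.23 ]
```

Request:
{"api": "step_arm", "payload": {"steps": [[0,0,40,0],[0,0,40,0],[0,0,10,0],[0,0,-10,0],[0,0,10,0],[0,0,-10,0],[0,0,10,0],[0,0,-10,0]]}}

```text
time: 37.25
tool_pos: [0.4958, 0.1361, 0.4236]
tool_rot: [-0.062, 0.567, 0.818, -0.074]
contact_force: [-0.1, 0.2, -1.1]
gripper_width: 0.75
```

```bash
python3 -c "
from h import *
tl()"
```

```text
pos [0.4958 0.1361 0.4236] tilt w [-10.66  -2.88] radial/tang -10.95 -1.4 j [ 0.137 -0.125  1.481 -0.027  1.978 -0.23 ]
```

Request:
{"api": "step_arm", "payload": {"steps": [[10,0,0,0],[-10,0,0,0],[10,0,0,0],[-10,0,0,0],[10,0,0,0],[-10,0,0,0],[10,0,0,0],[-10,0,0,0]]}}

```text
time: 38.05
tool_pos: [0.4966, 0.1378, 0.4283]
tool_rot: [-0.06, 0.567, 0.819, -0.071]
contact_force: [0.3, -0.0, -0.0]
gripper_width: 0.749
```

```bash
python3 -c "
from h import *
tl()"
```

```text
pos [0.4966 0.1378 0.4283] tilt w [-10.27  -2.8 ] radial/tang -10.56 -1.35 j [ 0.139 -0.126  1.473 -0.026  1.98  -0.229]
```

Request:
{"api": "step_arm", "payload": {"steps": [[0,0,-10,0],[0,0,10,0],[0,0,-10,0],[0,0,10,0],[0,0,-10,0],[0,0,10,0],[0,0,-10,0],[0,0,10,0]]}}

```text
time: 38.85
tool_pos: [0.4974, 0.1371, 0.43]
tool_rot: [-0.059, 0.567, 0.818, -0.071]
contact_force: [-0.4, 0.9, 0.3]
gripper_width: 0.749
```

```bash
python3 -c "
from h import *
tl()"
```

```text
pos [0.4974 0.1371 0.43  ] tilt w [-10.13  -2.79] radial/tang -10.42 -1.37 j [ 0.138 -0.126  1.47  -0.026  1.98  -0.229]
```

Request:
{"api": "step_arm", "payload": {"steps": [[0,0,-10,0],[0,0,10,0],[0,0,-10,0],[0,0,10,0],[0,0,-10,0],[0,0,10,0],[0,0,-10,0],[0,0,10,0]]}}

```text
time: 39.65
tool_pos: [0.4975, 0.1372, 0.4302]
tool_rot: [-0.059, 0.567, 0.818, -0.071]
contact_force: [0.5, -0.6, 0.7]
gripper_width: 0.755
```

```bash
python3 -c "
from h import *
tl()"
```

```text
pos [0.4975 0.1372 0.4302] tilt w [-10.12  -2.78] radial/tang -10.4 -1.37 j [ 0.138 -0.126  1.47  -0.026  1.98  -0.229]
```

Request:
{"api": "step_arm", "payload": {"steps": [[0,0,-20,0],[0,0,20,0],[0,0,-20,0],[0,0,20,0],[0,0,-20,0],[0,0,20,0],[0,0,-20,0],[0,0,20,0]]}}

```text
time: 40.45
tool_pos: [0.486, 0.1356, 0.4003]
tool_rot: [-0.077, 0.565, 0.817, -0.087]
contact_force: [0.5, -0.2, 1.8]
gripper_width: 0.747
```

```bash
python3 -c "
from h import *
tl()"
```

```text
pos [0.486  0.1356 0.4003] tilt w [-12.86  -3.16] radial/tang -13.17 -1.37 j [ 0.138 -0.125  1.522 -0.026  1.976 -0.229]
```

Request:
{"api": "step_arm", "payload": {"steps": [[0,0,0,0],[0,0,0,0],[0,20,0,0],[0,-20,0,0],[0,20,0,0],[0,-20,0,0],[0,20,0,0],[0,-20,0,0]]}}

```text
time: 41.25
tool_pos: [0.4898, 0.1361, 0.3965]
tool_rot: [-0.08, 0.565, 0.816, -0.09]
contact_force: [-0.6, -0.4, -0.5]
gripper_width: 0.752
```

```bash
python3 -c "
from h import *
tl()"
```

```text
pos [0.4898 0.1361 0.3965] tilt w [-13.26  -3.21] radial/tang -13.57 -1.36 j [ 0.138 -0.111  1.516 -0.026  1.976 -0.229]
```

Request:
{"api": "step_arm", "payload": {"steps": [[0,0,0,0],[0,0,0,0],[0,-20,0,0],[0,20,0,0],[0,-20,0,0],[0,20,0,0],[0,-20,0,0],[0,20,0,0]]}}

```text
time: 42.05
tool_pos: [0.4938, 0.1367, 0.4037]
tool_rot: [-0.075, 0.566, 0.817, -0.085]
contact_force: [0.4, -0.8, 1.6]
gripper_width: 0.749
```

```bash
python3 -c "
from h import *
tl()"
```

```text
pos [0.4938 0.1367 0.4037] tilt w [-12.49  -3.08] radial/tang -12.8 -1.34 j [ 0.138 -0.11   1.502 -0.025  1.975 -0.229]
```

Request:
{"api": "step_arm", "payload": {"steps": [[0,0,0,0],[0,50,0,0],[0,0,0,0],[0,0,0,0],[0,-50,0,0],[0,0,0,0],[0,0,0,0]]}}

```text
time: 42.75
tool_pos: [0.493, 0.1362, 0.3992]
tool_rot: [-0.078, 0.565, 0.816, -0.088]
contact_force: [0.2, 0.6, -0.8]
gripper_width: 0.753
```

```bash
python3 -c "
from h import *
tl()"
```

```text
pos [0.493  0.1362 0.3992] tilt w [-13.07  -3.19] radial/tang -13.38 -1.37 j [ 0.137 -0.106  1.507 -0.026  1.977 -0.229]
```

Request:
{"api": "step_arm", "payload": {"steps": [[0,50,0,0],[0,0,0,0],[0,0,0,0],[0,0,0,0],[0,-50,0,0],[0,0,0,0],[0,0,0,0],[0,0,0,0]]}}

```text
time: 43.55
tool_pos: [0.4913, 0.1356, 0.4034]
tool_rot: [-0.076, 0.566, 0.816, -0.086]
contact_force: [-0.6, -0.1, -0.5]
gripper_width: 0.75
```

```bash
python3 -c "
from h import *
tl()"
```

```text
pos [0.4913 0.1356 0.4034] tilt w [-12.65  -3.13] radial/tang -12.96 -1.38 j [ 0.137 -0.115  1.507 -0.026  1.977 -0.229]
```

Request:
{"api": "step_arm", "payload": {"steps": [[0,50,0,0],[0,50,0,0],[0,0,0,0],[0,0,0,0],[0,-50,0,0],[0,-50,0,0],[0,0,0,0],[0,0,0,0]]}}

```text
time: 44.35
tool_pos: [0.4922, 0.136, 0.3994]
tool_rot: [-0.077, 0.566, 0.816, -0.088]
contact_force: [0.0, -0.8, 0.0]
gripper_width: 0.749
```

```bash
python3 -c "
from h import *
tl()"
```

```text
pos [0.4922 0.136  0.3994] tilt w [-12.93  -3.2 ] radial/tang -13.24 -1.4 j [ 0.137 -0.109  1.509 -0.027  1.975 -0.229]
```

Request:
{"api": "step_arm", "payload": {"steps": [[0,0,-50,0],[0,0,0,0],[0,0,-50,0],[0,0,0,0],[0,0,-50,0],[0,0,0,0],[0,0,-50,0],[0,0,0,0]]}}

```text
time: 45.15
tool_pos: [0.5255, 0.1457, 0.5364]
tool_rot: [-0.105, 0.562, 0.812, -0.113]
contact_force: [-1.0, -0.1, 3.2]
gripper_width: 0.751
```

```bash
python3 -c "
from h import *
tl()"
```

```text
pos [0.5255 0.1457 0.5364] tilt w [-17.05  -3.79] radial/tang -17.42 -1.28 j [ 0.146  0.057  1.131 -0.029  2.262 -0.229]
```

Request:
{"api": "step_arm", "payload": {"steps": [[0,0,50,0],[0,0,50,0],[0,0,50,0],[0,0,50,0],[0,0,20,0],[0,0,0,0]]}}

```text
time: 45.75
tool_pos: [0.4677, 0.1325, 0.3322]
tool_rot: [-0.092, 0.564, 0.814, -0.102]
contact_force: [0.1, 0.1, -0.2]
gripper_width: 0.752
```

```bash
python3 -c "
from h import *
tl()"
```

```text
pos [0.4677 0.1325 0.3322] tilt w [-15.21  -3.53] radial/tang -15.55 -1.42 j [ 0.137 -0.135  1.646 -0.026  1.905 -0.228]
```

Request:
{"api": "step_arm", "payload": {"steps": [[0,0,-5,0],[0,0,-5,0],[0,0,-5,0],[0,0,-5,0],[0,0,-5,0],[0,0,-5,0],[0,0,-5,0],[0,0,-5,0]]}}

```text
time: 46.55
tool_pos: [0.4847, 0.136, 0.3862]
tool_rot: [-0.085, 0.565, 0.816, -0.095]
contact_force: [-0.6, -0.4, 0.1]
gripper_width: 0.749
```

```bash
python3 -c "
from h import *
tl()"
```

```text
pos [0.4847 0.136  0.3862] tilt w [-14.07  -3.37] radial/tang -14.4 -1.39 j [ 0.139 -0.113  1.537 -0.026  1.972 -0.228]
```

Request:
{"api": "step_arm", "payload": {"steps": [[0,0,-50,0],[0,0,-50,0],[0,0,-30,0],[0,0,0,0],[0,0,0,0],[0,0,0,0]]}}

```text
time: 47.15
tool_pos: [0.5158, 0.1437, 0.5084]
tool_rot: [-0.09, 0.564, 0.815, -0.1]
contact_force: [0.2, -0.5, 0.6]
gripper_width: 0.755
```

```bash
python3 -c "
from h import *
tl()"
```

```text
pos [0.5158 0.1437 0.5084] tilt w [-14.89  -3.48] radial/tang -15.24 -1.3 j [ 0.145 -0.003  1.234 -0.028  2.18  -0.228]
```

Request:
{"api": "step_arm", "payload": {"steps": [[0,0,50,0],[0,0,0,0],[0,0,50,0],[0,0,0,0],[0,0,50,0],[0,0,0,0],[0,0,50,0],[0,0,0,0]]}}

```text
time: 47.95
tool_pos: [0.4661, 0.1324, 0.3376]
tool_rot: [-0.102, 0.563, 0.813, -0.11]
contact_force: [-0.1, 0.1, -2.2]
gripper_width: 0.751
```

```bash
python3 -c "
from h import *
tl()"
```

```text
pos [0.4661 0.1324 0.3376] tilt w [-16.61  -3.71] radial/tang -16.96 -1.41 j [ 0.137 -0.123  1.63  -0.026  1.935 -0.228]
```

Request:
{"api": "step_arm", "payload": {"steps": [[0,0,-50,0],[0,0,-50,0],[0,0,-50,0],[0,0,-30,0],[0,0,-10,0],[0,0,0,0],[0,0,0,0]]}}

```text
time: 48.65
tool_pos: [0.5308, 0.1461, 0.5771]
tool_rot: [-0.069, 0.567, 0.817, -0.08]
contact_force: [0.3, 1.2, -0.8]
gripper_width: 0.752
```

```bash
python3 -c "
from h import *
tl()"
```

```text
pos [0.5308 0.1461 0.5771] tilt w [-11.64  -2.98] radial/tang -11.95 -1.27 j [ 0.145  0.038  1.071 -0.028  2.243 -0.229]
```

Request:
{"api": "step_arm", "payload": {"steps": [[0,0,25,0],[0,0,0,0],[0,0,25,0],[0,0,0,0],[0,0,25,0],[0,0,0,0],[0,0,25,0],[0,0,0,0]]}}

```text
time: 49.45
tool_pos: [0.514, 0.1413, 0.4954]
tool_rot: [-0.061, 0.568, 0.818, -0.072]
contact_force: [1.6, -0.3, -0.6]
gripper_width: 0.745
```

```bash
python3 -c "
from h import *
tl()"
```

```text
pos [0.514  0.1413 0.4954] tilt w [-10.33  -2.78] radial/tang -10.62 -1.3 j [ 0.141 -0.065  1.306 -0.026  2.086 -0.228]
```

Request:
{"api": "step_arm", "payload": {"steps": [[0,0,25,0],[0,0,25,0],[0,0,0,0],[0,0,0,0],[0,0,25,0],[0,0,25,0],[0,0,0,0],[0,0,0,0]]}}

```text
time: 50.25
tool_pos: [0.5043, 0.1374, 0.4218]
tool_rot: [-0.048, 0.569, 0.819, -0.06]
contact_force: [0.6, 0.2, 1.0]
gripper_width: 0.75
```

```bash
python3 -c "
from h import *
tl()"
```

```text
pos [0.5043 0.1374 0.4218] tilt w [-8.43 -2.52] radial/tang -8.69 -1.35 j [ 0.136 -0.131  1.485 -0.025  1.939 -0.228]
```

Request:
{"api": "step_arm", "payload": {"steps": [[0,0,-50,0],[0,0,-50,0],[0,0,-50,0],[0,0,-30,0],[0,0,-10,0],[0,0,0,0],[0,0,0,0]]}}

```text
time: 50.95
tool_pos: [0.5318, 0.1458, 0.6188]
tool_rot: [-0.046, 0.569, 0.819, -0.058]
contact_force: [1.0, 0.1, -1.0]
gripper_width: 0.747
```

```bash
python3 -c "
from h import *
tl()"
```

```text
pos [0.5318 0.1458 0.6188] tilt w [-8.09 -2.45] radial/tang -8.36 -1.27 j [ 0.144  0.037  0.995 -0.029  2.256 -0.229]
```

Request:
{"api": "step_arm", "payload": {"steps": [[0,0,25,0],[0,0,25,0],[0,0,0,0],[0,0,0,0],[0,0,25,0],[0,0,25,0],[0,0,0,0],[0,0,0,0]]}}

```text
time: 51.75
tool_pos: [0.5175, 0.1414, 0.5224]
tool_rot: [-0.044, 0.569, 0.819, -0.056]
contact_force: [0.2, 0.0, -0.6]
gripper_width: 0.753
```

```bash
python3 -c "
from h import *
tl()"
```

```text
pos [0.5175 0.1414 0.5224] tilt w [-7.76 -2.4 ] radial/tang -8.02 -1.3 j [ 0.14  -0.073  1.266 -0.026  2.089 -0.228]
```

Request:
{"api": "step_arm", "payload": {"steps": [[0,0,25,0],[0,0,25,0],[0,0,0,0],[0,0,0,0],[0,0,25,0],[0,0,25,0],[0,0,0,0],[0,0,0,0]]}}

```text
time: 52.55
tool_pos: [0.5097, 0.138, 0.4409]
tool_rot: [-0.034, 0.57, 0.82, -0.047]
contact_force: [0.6, 1.0, 0.6]
gripper_width: 0.747
```

```bash
python3 -c "
from h import *
tl()"
```

```text
pos [0.5097 0.138  0.4409] tilt w [-6.27 -2.19] radial/tang -6.51 -1.32 j [ 0.136 -0.139  1.46  -0.025  1.935 -0.228]
```

Request:
{"api": "step_arm", "payload": {"steps": [[0,0,25,0],[0,0,25,0],[0,0,0,0],[0,0,0,0]]}}

```text
time: 52.95
tool_pos: [0.5077, 0.1365, 0.4013]
tool_rot: [-0.029, 0.57, 0.82, -0.042]
contact_force: [0.2, 0.3, -0.0]
gripper_width: 0.749
```

```bash
python3 -c "
from h import *
tl()"
```

```text
pos [0.5077 0.1365 0.4013] tilt w [-5.43 -2.08] radial/tang -5.66 -1.34 j [ 0.134 -0.16   1.542 -0.024  1.858 -0.228]
```

Request:
{"api": "step_arm", "payload": {"steps": [[0,0,25,0],[0,0,25,0],[0,0,0,0],[0,0,0,0],[0,0,25,0],[0,0,25,0],[0,0,0,0],[0,0,0,0]]}}

```text
time: 53.75
tool_pos: [0.5074, 0.1342, 0.3225]
tool_rot: [-0.017, 0.571, 0.82, -0.032]
contact_force: [0.1, -1.3, -0.9]
gripper_width: 0.75
```

```bash
python3 -c "
from h import *
tl()"
```

```text
pos [0.5074 0.1342 0.3225] tilt w [-3.7  -1.85] radial/tang -3.9 -1.36 j [ 0.129 -0.177  1.684 -0.024  1.703 -0.228]
```

Request:
{"api": "step_arm", "payload": {"steps": [[0,0,-50,0],[0,0,-50,0],[0,0,-50,0],[0,0,-30,0],[0,0,-10,0],[0,0,0,0],[0,0,0,0]]}}

```text
time: 54.45
tool_pos: [0.5189, 0.1405, 0.5251]
tool_rot: [-0.013, 0.571, 0.821, -0.028]
contact_force: [-0.0, -0.2, -0.5]
gripper_width: 0.751
```

```bash
python3 -c "
from h import *
tl()"
```

```text
pos [0.5189 0.1405 0.5251] tilt w [-3.1  -1.76] radial/tang -3.31 -1.31 j [ 0.138 -0.12   1.302 -0.025  2.017 -0.228]
```

Request:
{"api": "step_arm", "payload": {"steps": [[0,0,25,0],[0,0,25,0],[0,0,0,0],[0,0,0,0],[0,0,25,0],[0,0,25,0],[0,0,0,0],[0,0,0,0]]}}

```text
time: 55.25
tool_pos: [0.5137, 0.1374, 0.4277]
tool_rot: [-0.011, 0.571, 0.821, -0.026]
contact_force: [0.0, 0.5, 0.8]
gripper_width: 0.749
```

```bash
python3 -c "
from h import *
tl()"
```

```text
pos [0.5137 0.1374 0.4277] tilt w [-2.79 -1.71] radial/tang -3.0 -1.33 j [ 0.134 -0.173  1.509 -0.024  1.858 -0.228]
```

Request:
{"api": "step_arm", "payload": {"steps": [[0,0,25,0],[0,0,25,0],[0,0,0,0],[0,0,0,0]]}}

```text
time: 55.65
tool_pos: [0.514, 0.1363, 0.3861]
tool_rot: [-0.007, 0.571, 0.821, -0.022]
contact_force: [-0.3, 0.1, -0.2]
gripper_width: 0.752
```

```bash
python3 -c "
from h import *
tl()"
```

```text
pos [0.514  0.1363 0.3861] tilt w [-2.1  -1.62] radial/tang -2.3 -1.33 j [ 0.132 -0.186  1.587 -0.024  1.78  -0.228]
```

```bash
python3 -c "
from h import *
go(.5964,.156,.2,109.5)"
```

```text
delta mm [ -7.6  92.3 182.3] n 4.3 turn 0.9 n 0.1 | yaw 110.36 tiltdeg [-2.1  -1.62] j [ 0.13 -0.19  1.59 -0.02  1.78 -0.23] t 55.65
```

Request:
{"api": "step_arm", "payload": {"steps": [[10,20,20,0],[10,25,25,0],[6,20,25,0],[0,10,25,0],[0,0,25,0],[0,0,25,0],[0,0,10,0],[0,0,0,0]], "claw": 75}}

```text
time: 56.45
tool_pos: [0.5838, 0.1866, 0.2462]
tool_rot: [0.004, 0.571, 0.821, -0.011]
contact_force: [0.2, 0.7, -0.1]
gripper_width: 0.752
```

```bash
python3 -c "
from h import *
go(.5964,.156,.2,109.5);tl();key()"
```

```text
delta mm [-32.2   1.8  46.8] n 1.2 turn 0.8 n 0.1 | yaw 110.31 tiltdeg [-0.32 -1.3 ] j [ 0.2   0.02  1.62 -0.02  1.51 -0.16] t 56.45
pos [0.5838 0.1866 0.2462] tilt w [-0.32 -1.3 ] radial/tang -0.57 -1.21 j [ 0.198  0.024  1.618 -0.021  1.51  -0.155]
flange [0.597  0.1567] 0.1171 tilt [ 0.03 -0.13] e 0.21 foot [0.597  0.1567] 0.0911
```

Request:
{"api": "step_arm", "payload": {"steps": [[-14,1,8,0],[-14,1,15,0],[-4,0,20,0],[0,0,10,0],[0,0,0,0]]}}

```text
time: 57.0
tool_pos: [0.6024, 0.1518, 0.1988]
tool_rot: [0.009, 0.572, 0.82, -0.007]
contact_force: [-0.7, 0.8, -0.6]
gripper_width: 0.748
```

```bash
python3 -c "
from h import *
go(.597,.1567,.131,109.5)"
```

```text
delta mm [ 8.  -3.4 67.6] n 1.4 turn 0.7 n 0.1 | yaw 110.21 tiltdeg [ 0.43 -1.25] j [ 0.14  0.06  1.66 -0.02  1.42 -0.21] t 57.0
```

Request:
{"api": "step_arm", "payload": {"steps": [[6,-3,12,0],[1,-2,25,0],[0,-1,25,0],[0,0,5,0]]}}

```text
time: 57.4
tool_pos: [0.596, 0.1558, 0.1319]
tool_rot: [0.011, 0.572, 0.82, -0.005]
contact_force: [-0.7, 0.2, -0.2]
gripper_width: 0.748
```

```bash
python3 -c "
from h import *
go(.597,.1567,.131,109.5)"
```

```text
delta mm [0.6 1.2 0.9] n 0.0 turn 0.7 n 0.1 | yaw 110.2 tiltdeg [ 0.77 -1.17] j [ 0.14  0.11  1.73 -0.02  1.3  -0.2 ] t 57.4
```

Request:
{"api": "step_arm", "payload": {"steps": [[0,0,1,0],[0,0,0,0],[0,0,0,0],[0,0,0,0]], "claw": 0}}

```text
time: 57.8
tool_pos: [0.5963, 0.1566, 0.1326]
tool_rot: [0.012, 0.572, 0.82, -0.004]
contact_force: [-0.7, -1.1, -3.2]
gripper_width: 0.343
```

```bash
python3 -c "
from h import *
go(.597,.1567,.131,182.9);s=state();print(s['contact_force'],s['gripper_width'])"
```

```text
delta mm [-0.1  0.7  1.6] n 0.0 turn -72.6 n 8.5 | yaw 110.25 tiltdeg [ 0.85 -1.16] j [ 0.15  0.11  1.73 -0.02  1.3  -0.2 ] t 57.8
[-0.67932983 -1.09858252 -3.21479821] 0.3431086343226524
```

Request:
{"api": "step_arm", "payload": {"steps": [[0,0,0,-8.5],[0,0,0,-8.5],[0,0,0,-8.5],[0,0,0,-8.5],[0,0,0,-8.5],[0,0,0,-8.5],[0,0,0,-8.5],[0,0,0,-8.5]]}}

```text
time: 58.6
tool_pos: [0.5963, 0.1562, 0.1326]
tool_rot: [0.008, 0.007, 1.0, -0.009]
contact_force: [-0.3, 0.3, -3.1]
gripper_width: 0.346
```

```bash
python3 -c "
from h import *
go(.597,.1567,.131,187);s=state();print(s['contact_force'],s['ft_torque'])"
```

```text
delta mm [-0.6  0.5  1.6] n 0.0 turn -7.8 n 0.9 | yaw 179.2 tiltdeg [ 0.9  -0.99] j [ 0.14  0.1   1.73 -0.02  1.3  -1.41] t 58.6
[-0.33408316  0.25557989 -3.05274615] [ 0.24947143 -0.11962739 -0.33457108]
```

Request:
{"api": "step_arm", "payload": {"steps": [[0,0,0,-5],[0,0,0,-2],[0,0,0,0]]}}

```text
time: 58.9
tool_pos: [0.5963, 0.1564, 0.1326]
tool_rot: [0.007, -0.056, 0.998, -0.008]
contact_force: [0.6, -0.4, -3.1]
gripper_width: 0.34
```

```bash
python3 -c "
from h import *
go(.597,.1567,.131,187);s=state();print(s['contact_force'],s['ft_torque'])"
```

```text
delta mm [-0.7  0.2  1.6] n 0.0 turn -0.6 n 0.1 | yaw -173.55 tiltdeg [ 0.91 -0.9 ] j [ 0.14  0.1   1.73 -0.02  1.3  -1.53] t 58.9
[ 0.64698366 -0.39256841 -3.08608632] [ 0.06860504 -0.0840813  -0.14808119]
```

Request:
{"api": "step_arm", "payload": {"steps": [[0,0,0,0],[0,0,0,0],[0,0,-20,0],[0,0,-40,0],[0,0,-40,0],[0,-15,-30,3],[6,-40,-15,0],[8,-45,0,0]], "claw": 75}}

```text
time: 59.7
tool_pos: [0.588, 0.0603, 0.2901]
tool_rot: [0.012, -0.032, 0.999, -0.008]
contact_force: [1.0, 0.0, 0.6]
gripper_width: 0.75
```

Request:
{"api": "step_arm", "payload": {"steps": [[8,-45,0,0],[8,-45,0,0],[8,-45,0,0],[8,-45,0,0],[8,-45,0,0],[8,-40,0,0],[6,-20,0,0],[0,0,0,0]], "claw": 60}}

```text
time: 60.5
tool_pos: [0.5512, -0.2439, 0.306]
tool_rot: [0.021, -0.029, 0.999, -0.013]
contact_force: [-0.8, -0.2, -0.5]
gripper_width: 0.601
```

```bash
cat >> h.py <<'E'
def lidangle(hc=(.5965,.1560),blank=-51.1):
    im,d,T,p=grab('top'); C=cloud(d,T,p); h,w=d.shape; v,u=np.mgrid[:h,:w]
    L=onplane(np.c_[u.ravel(),v.ravel()],.106,T,p).reshape(h,w,3); r=np.hypot(L[...,0]-hc[0],L[...,1]-hc[1])
    m=((C[...,2]<.097)&(d>0)&(r<.135)&(r>.045)).astype(np.uint8); m=cv2.morphologyEx(m,cv2.MORPH_OPEN,np.ones((3,3)))
    n,l,st,ce=cv2.connectedComponentsWithStats(m); i=1+np.argmax(st[1:,4]); P=L[l==i][:,:2].astype(np.float32)
    rc=cv2.minAreaRect(P*1000); c=np.array(rc[0])/1000; a=np.degrees(np.arctan2(*(c-hc)[::-1])); B=cv2.boxPoints(rc); e=np.degrees(np.arctan2(*(B[1]-B[0])[::-1]))
    e=a+((e-a+45)%90-45)
    print('opening c',c.round(4),'mean',P.mean(0).round(4),'size',np.round(rc[1],1),'r',np.linalg.norm(c-hc).round(4),'yaw centre/edges',a.round(1),round(e,1),'-> lid',round(a-blank,1),round(e-blank,1),'n',st[i,4])
E
python3 -c "
from h import *
tl(); lidangle(); im,d,T,p=grab('wrist','w9.png'); knobs(im,cloud(d,T,p))"
```

```text
pos [ 0.5512 -0.2439  0.306 ] tilt w [ 2.39 -1.37] radial/tang 2.76 0.06 j [-5.400e-01 -6.500e-02  1.607e+00  1.000e-03  1.551e+00 -2.168e+00]
opening c [0.5944 0.2459] mean [0.594 0.246] size [72.7 75.7] r 0.0899 yaw centre/edges 91.3 89.8 -> lid 142.4 140.9 n 852
blue [ 12. 173.] 2290 mean [ 0.6042 -0.535   0.0788] mid [ 0.6002 -0.541   0.0787] ext [0.118 0.045 0.007]
blue [141. 155.] 361 mean [ 0.572  -0.3759  0.079 ] mid [ 0.5721 -0.3757  0.0786] ext [0.024 0.024 0.004]
green [239.  43.] 505 mean [ 0.4498 -0.2699  0.079 ] mid [ 0.4499 -0.2701  0.079 ] ext [0.024 0.024 0.005]
```

```bash
python3 -c "
from h import *
go(.572,-.3757,.11,182)"
```

```text
delta mm [  -4.  -130.2  199.6] n 5.0 turn 1.5 n 0.2 | yaw -176.53 tiltdeg [ 2.41 -1.3 ] j [-0.54 -0.07  1.61  0.    1.55 -2.17] t 60.6
```

Request:
{"api": "step_arm", "payload": {"steps": [[0,-20,15,1.5],[-1,-35,25,0],[-1,-35,30,0],[-1,-28,30,0],[-1,-10,30,0],[0,0,30,0],[0,0,30,0],[0,0,8,0]]}}

```text
time: 61.4
tool_pos: [0.5763, -0.3734, 0.1046]
tool_rot: [0.024, -0.021, 0.999, -0.013]
contact_force: [-0.9, -0.1, 0.3]
gripper_width: 0.6
```

```bash
python3 -c "
from h import *
go(.572,-.3757,.046,182)"
```

```text
delta mm [ 7.2 -0.5 58.3] n 1.2 turn 0.4 n 0.0 | yaw -177.6 tiltdeg [ 2.8  -1.43] j [-0.69  0.26  1.6   0.01  1.23 -2.3 ] t 61.4
```

Request:
{"api": "step_arm", "payload": {"steps": [[5,0,10,0],[3,0,25,0],[1,0,20,0],[0,0,3,0]]}}

```text
time: 61.8
tool_pos: [0.5717, -0.3742, 0.046]
tool_rot: [0.025, -0.022, 0.999, -0.014]
contact_force: [-0.4, 0.2, -0.0]
gripper_width: 0.603
```

```bash
python3 -c "
from h import *
go(.572,-.3757,.046,182)"
```

```text
delta mm [-0.2 -1.5  0. ] n 0.0 turn 0.6 n 0.1 | yaw -177.42 tiltdeg [ 2.94 -1.55] j [-0.69  0.32  1.64  0.01  1.13 -2.31] t 61.8
```

Request:
{"api": "step_arm", "payload": {"steps": [[1,0,0,0],[0,0,0,0],[0,0,0,0],[0,0,0,0]], "claw": 0}}

```text
time: 62.2
tool_pos: [0.5727, -0.3753, 0.0508]
tool_rot: [0.028, -0.023, 0.999, -0.016]
contact_force: [0.8, -0.0, -1.5]
gripper_width: 0.287
```

```bash
python3 -c "
from h import *
go(.572,-.3757,.046,182); print(state()['gripper_width'],state()['contact_force'])"
```

```text
delta mm [ 1.  -0.2  4.7] n 0.1 turn 0.6 n 0.1 | yaw -177.36 tiltdeg [ 3.22 -1.79] j [-0.69  0.31  1.64  0.01  1.13 -2.31] t 62.2
0.2868716722695608 [ 7.74952986e-01 -5.82461656e-04 -1.45447437e+00]
```

Request:
{"api": "step_arm", "payload": {"steps": [[0,0,-25,0],[0,0,-40,0],[0,0,-45,0],[0,0,-45,0],[0,10,-45,0],[0,40,-15,0],[0,45,0,0],[0,45,0,0]]}}

```text
time: 63.0
tool_pos: [0.5539, -0.2296, 0.2739]
tool_rot: [0.03, -0.018, 0.999, -0.018]
contact_force: [0.9, 0.2, -0.9]
gripper_width: 0.289
```

```bash
python3 -c "
from h import *
go(.593,.247,.24,182); tl()"
```

```text
delta mm [-55.  475.8  20. ] n 10.0 turn 0.2 n 0.0 | yaw -177.84 tiltdeg [ 3.51 -1.95] j [-0.52 -0.08  1.67  0.    1.48 -2.12] t 63.0
pos [ 0.5539 -0.2296  0.2739] tilt w [ 3.51 -1.95] radial/tang 4.01 0.04 j [-5.170e-01 -7.500e-02  1.670e+00  1.000e-03  1.476e+00 -2.125e+00]
```

Request:
{"api": "step_arm", "payload": {"steps": [[-5,45,0,0],[-5,45,0,0],[-5,45,0,0],[-5,45,0,0],[-5,45,0,0],[-5,45,0,0],[-5,45,0,0],[-5,45,0,0]]}}

```text
time: 63.8
tool_pos: [0.58, 0.1457, 0.2702]
tool_rot: [0.037, -0.017, 0.999, -0.019]
contact_force: [0.9, -0.5, -1.6]
gripper_width: 0.288
```

Request:
{"api": "step_arm", "payload": {"steps": [[-5,45,0,0],[-5,30,0,0],[-2,15,0,0],[0,5,0,0],[0,0,0,0]]}}

```text
time: 64.3
tool_pos: [0.5874, 0.25, 0.2691]
tool_rot: [0.038, -0.02, 0.999, -0.018]
contact_force: [-0.1, 0.2, -1.0]
gripper_width: 0.289
```

```bash
python3 -c "
from h import *
go(.593,.247,.2,182); tl()"
```

```text
delta mm [-0.3 -0.7 69.4] n 1.4 turn 0.4 n 0.1 | yaw -177.57 tiltdeg [ 4.4  -1.95] j [ 0.31  0.03  1.58 -0.06  1.47 -1.3 ] t 64.3
pos [0.5874 0.25   0.2691] tilt w [ 4.4  -1.95] radial/tang 3.59 -3.2 j [ 0.311  0.028  1.577 -0.056  1.474 -1.298]
```

```bash
python3 -c "
from h import *
go(.593,.247,.15,182)"
```

```text
delta mm [  3.5   1.2 119.2] n 2.5 turn 0.4 n 0.1 | yaw -177.57 tiltdeg [ 4.4  -1.95] j [ 0.31  0.03  1.58 -0.06  1.47 -1.3 ] t 64.3
```

Request:
{"api": "step_arm", "payload": {"steps": [[0,0,20,0.4],[0,-1,30,0],[2,0,35,0],[3,0,20,0],[0,0,5,0]]}}

```text
time: 64.8
tool_pos: [0.5943, 0.2371, 0.1608]
tool_rot: [0.042, -0.012, 0.999, -0.018]
contact_force: [0.7, -0.5, -1.3]
gripper_width: 0.285
```

```bash
python3 -c "
from h import *
go(.593,.247,.065,182); grab('wrist','w10.png')"
```

```text
delta mm [ 9.  13.5 94.9] n 2.0 turn -0.5 n 0.1 | yaw -178.49 tiltdeg [ 4.84 -2.04] j [ 0.29  0.1   1.69 -0.06  1.29 -1.29] t 64.8
```

View pics/w10.png

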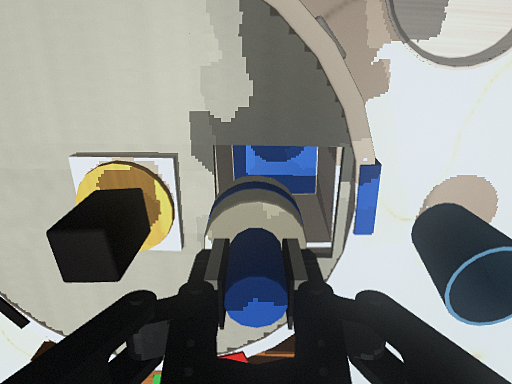

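Request:
{"api": "step_arm", "payload": {"steps": [[2,7,-3,0],[2,6,0,0],[0,0,0,0]]}}

```text
time: 65.15
tool_pos: [0.5918, 0.2498, 0.1674]
tool_rot: [0.045, -0.011, 0.999, -0.018]
contact_force: [-0.4, 0.5, -1.5]
gripper_width: 0.289
```

```bash
python3 -c "
from h import *
go(.593,.247,.065,182)"
```

```text
delta mm [  8.    0.9 102.2] n 2.1 turn -0.7 n 0.1 | yaw -178.65 tiltdeg [ 5.14 -1.97] j [ 0.31  0.1   1.68 -0.06  1.29 -1.27] t 65.15
```

Request:
{"api": "step_arm", "payload": {"steps": [[1,0,20,0],[2,0,25,0],[2,0,25,0],[1,0,15,0]]}}

```text
time: 65.55
tool_pos: [0.5989, 0.2504, 0.0914]
tool_rot: [0.052, -0.012, 0.998, -0.015]
contact_force: [-4.3, -0.5, 1.0]
gripper_width: 0.284
```

```bash
python3 -c "
from h import *
go(.593,.247,.065,182);print(state()['contact_force'])"
```

```text
delta mm [ 8.7 -2.5 25.8] n 0.6 turn -0.5 n 0.1 | yaw -178.54 tiltdeg [ 6.   -1.67] j [ 0.31  0.18  1.72 -0.07  1.15 -1.26] t 65.55
[-4.26539336 -0.48166232  0.98672274]
```

Request:
{"api": "step_arm", "payload": {"steps": [[7,-1,3,0],[2,0,10,0],[1,0,8,0],[0,0,4,0]]}}

```text
time: 65.95
tool_pos: [0.5928, 0.2493, 0.0662]
tool_rot: [0.055, -0.012, 0.998, -0.015]
contact_force: [0.2, 0.4, -1.7]
gripper_width: 0.283
```

```bash
python3 -c "
from h import *
go(.593,.247,.065,182);print(state()['contact_force'])"
```

```text
delta mm [ 0.  -2.2  1.3] n 0.1 turn -0.5 n 0.1 | yaw -178.48 tiltdeg [ 6.28 -1.61] j [ 0.31  0.19  1.75 -0.07  1.1  -1.26] t 65.95
[ 0.23688267  0.41275946 -1.74227384]
```

Request:
{"api": "step_arm", "payload": {"steps": [[0,0,2,0],[0,0,0,0],[0,0,-15,0],[0,0,-30,0],[0,0,-40,0],[0,0,-40,0],[0,0,-40,0],[0,0,0,0]], "claw": 43}}

```text
time: 66.75
tool_pos: [0.5781, 0.2541, 0.2465]
tool_rot: [0.062, -0.012, 0.998, -0.015]
contact_force: [-0.0, -0.2, 2.0]
gripper_width: 0.424
```

```bash
python3 -c "
from h import *
tl(); im,d,T,p=grab('wrist','w11.png'); C=cloud(d,T,p)
h=cv2.cvtColor(im,cv2.COLOR_RGB2HSV).astype(int); m=HUE['blue'](h[...,0])&(h[...,1]>110)&(h[...,2]>50)&(np.hypot(C[...,0]-.593,C[...,1]-.247)<.045)&(C[...,2]>.085); print(m.sum(),C[m].mean(0),np.ptp(C[m],axis=0))
key()"
```

```text
pos [0.5781 0.2541 0.2465] tilt w [ 7.11 -1.58] radial/tang 6.24 -3.77 j [ 0.326 -0.006  1.651 -0.067  1.388 -1.262]
579 [0.59537518 0.24845853 0.09304235] [0.02539258 0.02473968 0.00932732]
flange [0.5974 0.1568] 0.1171 tilt [0.3  0.03] e 0.28 foot [0.5976 0.1568] 0.0911
```

Request:
{"api": "step_arm", "payload": {"steps": [[0,0,-50,0],[0,0,0,0],[0,0,-50,0],[0,0,0,0],[0,0,-50,0],[0,0,0,0],[0,0,-50,0],[0,0,0,0]]}}

```text
time: 67.65
tool_pos: [0.5481, 0.2565, 0.3942]
tool_rot: [0.042, -0.013, 0.999, -0.021]
contact_force: [-0.0, -0.2, 1.8]
gripper_width: 0.431
```

```bash
python3 -c "
from h import *
tl()"
```

```text
pos [0.5481 0.2565 0.3942] tilt w [ 4.83 -2.29] radial/tang 3.77 -3.79 j [ 0.346 -0.078  1.478 -0.067  1.675 -1.261]
```

Request:
{"api": "step_arm", "payload": {"steps": [[0,-20,10,0],[0,-45,15,0],[0,-48,15,0],[0,-48,15,0],[0,-48,15,0],[0,-48,10,0],[0,-48,10,0],[0,-48,0,0]], "claw": 75}}

```text
time: 68.45
tool_pos: [0.5718, -0.1014, 0.3193]
tool_rot: [0.052, -0.02, 0.998, -0.018]
contact_force: [0.7, -0.7, 0.7]
gripper_width: 0.751
```

Request:
{"api": "step_arm", "payload": {"steps": [[0,-48,0,0],[0,-48,0,0],[0,-30,0,0],[0,-10,0,0],[0,0,0,0]]}}

```text
time: 68.95
tool_pos: [0.5776, -0.25, 0.3251]
tool_rot: [0.056, -0.015, 0.998, -0.021]
contact_force: [-0.1, -0.3, -0.3]
gripper_width: 0.751
```

```bash
python3 -c "
from h import *
tl()"
```

```text
pos [ 0.5776 -0.25    0.3251] tilt w [ 6.4  -2.27] radial/tang 6.66 1.33 j [-0.537 -0.053  1.567  0.023  1.511 -2.138]
```

Request:
{"api": "step_arm", "payload": {"steps": [[0,0,-50,0],[0,0,0,0],[0,0,-50,0],[0,0,0,0],[0,0,-50,0],[0,0,0,0],[0,0,-50,0],[0,0,0,0]]}}

```text
time: 69.75
tool_pos: [0.5561, -0.2293, 0.4876]
tool_rot: [0.05, -0.022, 0.998, -0.014]
contact_force: [-0.3, 0.3, 2.5]
gripper_width: 0.753
```

```bash
python3 -c "
from h import *
tl()"
```

```text
pos [ 0.5561 -0.2293  0.4876] tilt w [ 5.76 -1.49] radial/tang 5.72 1.61 j [-0.528 -0.096  1.343  0.029  1.794 -2.135]
```

Request:
{"api": "step_arm", "payload": {"steps": [[0,0,-50,0],[0,0,0,0],[0,0,-50,0],[0,0,0,0]]}}

```text
time: 70.15
tool_pos: [0.5471, -0.2208, 0.5612]
tool_rot: [0.047, -0.026, 0.999, -0.011]
contact_force: [-0.4, 1.1, 2.7]
gripper_width: 0.748
```

```bash
python3 -c "
from h import *
tl();go(.5975,.157,.26,182.9)"
```

```text
pos [ 0.5471 -0.2208  0.5612] tilt w [ 5.38 -1.12] radial/tang 5.22 1.73 j [-0.524 -0.077  1.203  0.032  1.925 -2.134]
delta mm [-42.1 382.  297.2] n 10.1 turn 0.1 n 0.0 | yaw -176.97 tiltdeg [ 5.38 -1.12] j [-0.52 -0.08  1.2   0.03  1.92 -2.13] t 70.15
```

Request:
{"api": "step_arm", "payload": {"steps": [[0,0,40,0],[0,0,-40,0],[0,0,0,0],[0,0,0,0]]}}

```text
time: 70.55
tool_pos: [0.5434, -0.2131, 0.5328]
tool_rot: [0.031, -0.029, 0.999, -0.0]
contact_force: [1.0, 0.3, -1.3]
gripper_width: 0.75
```

```bash
python3 -c "
from h import *
tl()"
```

```text
pos [ 0.5434 -0.2131  0.5328] tilt w [3.54 0.06] radial/tang 3.05 1.8 j [-0.516 -0.085  1.257  0.033  1.917 -2.133]
```

Request:
{"api": "step_arm", "payload": {"steps": [[-2,20,20,0],[-5,38,30,0],[-5,38,30,0],[-5,38,30,0],[-5,38,30,0],[-5,38,30,0],[-5,38,30,0],[-5,38,30,0]]}}

```text
time: 71.35
tool_pos: [0.6003, 0.0815, 0.3397]
tool_rot: [0.073, -0.028, 0.997, -0.011]
contact_force: [0.9, -0.1, 0.0]
gripper_width: 0.75
```

Request:
{"api": "step_arm", "payload": {"steps": [[-3,38,15,0],[-2,30,0,0],[0,12,0,0],[0,0,0,0]]}}

```text
time: 71.75
tool_pos: [0.6077, 0.1731, 0.3341]
tool_rot: [0.084, -0.033, 0.996, -0.009]
contact_force: [-0.5, -0.4, 0.5]
gripper_width: 0.751
```

```bash
python3 -c "
from h import *
tl();go(.5975,.157,.19,182.9)"
```

```text
pos [0.6077 0.1731 0.3341] tilt w [ 9.66 -0.67] radial/tang 9.39 -2.37 j [ 0.178 -0.075  1.577 -0.042  1.475 -1.459]
delta mm [ 35.2 -12.1 140.4] n 3.0 turn 1.0 n 0.1 | yaw -176.08 tiltdeg [ 9.66 -0.67] j [ 0.18 -0.08  1.58 -0.04  1.47 -1.46] t 71.75
```

Request:
{"api": "step_arm", "payload": {"steps": [[0,0,40,0],[0,0,-40,0],[0,0,40,0],[0,0,-40,0],[0,0,0,0],[0,0,0,0]]}}

```text
time: 72.35
tool_pos: [0.5918, 0.1649, 0.316]
tool_rot: [0.062, -0.032, 0.997, -0.014]
contact_force: [0.4, 0.5, -0.3]
gripper_width: 0.753
```

```bash
python3 -c "
from h import *
tl();go(.5975,.157,.19,182.9)"
```

```text
pos [0.5918 0.1649 0.316 ] tilt w [ 7.13 -1.35] radial/tang 6.8 -2.54 j [ 0.171 -0.083  1.611 -0.045  1.494 -1.462]
delta mm [ 10.3  -4.2 125.9] n 2.6 turn 0.8 n 0.1 | yaw -176.27 tiltdeg [ 7.13 -1.35] j [ 0.17 -0.08  1.61 -0.04  1.49 -1.46] t 72.35
```

Request:
{"api": "step_arm", "payload": {"steps": [[0,0,40,0],[0,0,-40,0],[0,0,0,0],[0,0,0,0]]}}

```text
time: 72.75
tool_pos: [0.5841, 0.1592, 0.3019]
tool_rot: [0.053, -0.029, 0.998, -0.016]
contact_force: [0.4, -0.4, -0.8]
gripper_width: 0.753
```

```bash
python3 -c "
from h import *
tl();go(.5975,.157,.19,182.9)"
```

```text
pos [0.5841 0.1592 0.3019] tilt w [ 6.06 -1.65] radial/tang 5.71 -2.62 j [ 0.165 -0.088  1.638 -0.046  1.492 -1.464]
delta mm [ -1.6   0.9 112.7] n 2.3 turn 0.6 n 0.1 | yaw -176.51 tiltdeg [ 6.06 -1.65] j [ 0.16 -0.09  1.64 -0.05  1.49 -1.46] t 72.75
```

Request:
{"api": "step_arm", "payload": {"steps": [[0,0,40,0],[0,0,-40,0],[0,0,40,0],[0,0,-40,0],[0,0,40,0],[0,0,-40,0],[0,0,40,0],[0,0,-40,0]]}}

```text
time: 73.55
tool_pos: [0.5501, 0.1505, 0.2824]
tool_rot: [-0.008, -0.028, 0.999, -0.025]
contact_force: [-4.5, -1.1, -14.1]
gripper_width: 0.753
```

Request:
{"api": "step_arm", "payload": {"steps": [[0,0,0,0],[0,0,0,0]]}}

```text
time: 73.75
tool_pos: [0.5509, 0.1494, 0.286]
tool_rot: [-0.005, -0.027, 0.999, -0.025]
contact_force: [0.4, -0.2, -0.7]
gripper_width: 0.756
```

```bash
python3 -c "
from h import *
tl();go(.5975,.157,.19,182.9)"
```

```text
pos [0.5509 0.1494 0.286 ] tilt w [-0.49 -2.88] radial/tang -0.94 -2.77 j [ 0.158 -0.088  1.662 -0.048  1.584 -1.467]
delta mm [-48.1   9.8  95.1] n 2.2 turn 0.2 n 0.0 | yaw -176.89 tiltdeg [-0.49 -2.88] j [ 0.16 -0.09  1.66 -0.05  1.58 -1.47] t 73.75
```

Request:
{"api": "step_arm", "payload": {"steps": [[-15,3,8,0],[-18,4,10,0],[-12,3,8,0],[-3,0,0,8.5],[0,0,0,8.5],[0,0,0,8.5],[0,0,0,8.5],[0,0,0,8.5]]}}

```text
time: 74.55
tool_pos: [0.6235, 0.1609, 0.2961]
tool_rot: [0.034, 0.343, 0.939, -0.01]
contact_force: [0.1, 0.5, 0.4]
gripper_width: 0.744
```

Request:
{"api": "step_arm", "payload": {"steps": [[0,0,0,8.5],[0,0,0,8.5],[0,0,0,8.5],[0,0,0,8.5],[0,0,0,8.5],[0,0,0,4],[0,0,0,0]]}}

```text
time: 75.25
tool_pos: [0.6432, 0.1604, 0.3322]
tool_rot: [0.053, 0.689, 0.722, 0.028]
contact_force: [0.4, -0.7, 0.4]
gripper_width: 0.75
```

```bash
python3 -c "
from h import *
tl();go(.5975,.157,.131,92);key()"
```

```text
pos [0.6432 0.1604 0.3322] tilt w [ 6.61 -1.92] radial/tang 6.24 -2.91 j [ 0.154  0.035  1.469 -0.051  1.529  0.107]
delta mm [  6.5 -68.4 194.6] n 4.3 turn 0.5 n 0.1 | yaw 92.52 tiltdeg [ 6.61 -1.92] j [ 0.15  0.03  1.47 -0.05  1.53  0.11] t 75.25
flange [0.5959 0.155 ] 0.1171 tilt [-0.01 -0.16] e 0.31 foot [0.5959 0.155 ] 0.0911
```

Request:
{"api": "step_arm", "payload": {"steps": [[0,0,40,0],[0,0,-40,0],[0,0,40,0],[0,0,-40,0],[0,0,40,0],[0,0,-40,0],[0,0,40,0],[0,0,-40,0]]}}

```text
time: 76.1
tool_pos: [0.6081, 0.1553, 0.3074]
tool_rot: [0.011, 0.684, 0.729, -0.027]
contact_force: [-3.6, -0.6, -13.6]
gripper_width: 0.752
```

Request:
{"api": "step_arm", "payload": {"steps": [[0,0,0,0],[0,0,0,0],[0,0,0,0]]}}

```text
time: 76.4
tool_pos: [0.6079, 0.1549, 0.3097]
tool_rot: [0.012, 0.683, 0.73, -0.026]
contact_force: [0.4, -0.2, 0.2]
gripper_width: 0.746
```

```bash
python3 -c "
from h import *
tl();go(.5965,.156,.19,92);go(.5965,.156,.131,92)"
```

```text
pos [0.6079 0.1549 0.3097] tilt w [-1.   -3.15] radial/tang -1.47 -2.96 j [ 0.154  0.044  1.493 -0.052  1.63   0.084]
delta mm [  8.3  -8.8 119.7] n 2.5 turn 1.9 n 0.2 | yaw 93.89 tiltdeg [-1.   -3.15] j [ 0.15  0.04  1.49 -0.05  1.63  0.08] t 76.4
delta mm [ 11.5  -7.5 178.6] n 3.7 turn 1.9 n 0.2 | yaw 93.89 tiltdeg [-1.   -3.15] j [ 0.15  0.04  1.49 -0.05  1.63  0.08] t 76.4
```

Good tilt again. Descend gently with settling.

Request:
{"api": "step_arm", "payload": {"steps": [[4,-4,20,0],[3,-4,25,0],[2,0,25,0],[1,0,25,0],[0,0,12,0],[0,0,0,0],[0,0,0,1.9]]}}

```text
time: 77.1
tool_pos: [0.6123, 0.1603, 0.2199]
tool_rot: [0.024, 0.694, 0.719, -0.011]
contact_force: [1.0, 0.1, -0.0]
gripper_width: 0.751
```

```bash
python3 -c "
from h import *
tl();go(.5965,.156,.131,92);key()"
```

```text
pos [0.6123 0.1603 0.2199] tilt w [ 1.1  -2.83] radial/tang 0.63 -2.97 j [ 0.162  0.075  1.609 -0.052  1.446  0.132]
delta mm [  0.7 -17.5  88.7] n 1.9 turn 0.0 n 0.0 | yaw 92.03 tiltdeg [ 1.1  -2.83] j [ 0.16  0.07  1.61 -0.05  1.45  0.13] t 77.1
flange [0.5959 0.1553] 0.1172 tilt [-0.01  0.02] e 0.23 foot [0.5959 0.1553] 0.0912
```

Request:
{"api": "step_arm", "payload": {"steps": [[0,-9,8,0],[0,-8,15,0],[0,-2,22,0],[0,-1,25,0],[0,-1,16,0],[0,0,2,0]]}}

```text
time: 77.75
tool_pos: [0.594, 0.1555, 0.1332]
tool_rot: [0.027, 0.693, 0.72, -0.007]
contact_force: [0.1, -0.4, -0.6]
gripper_width: 0.75
```

```bash
python3 -c "
from h import *
tl();go(.5962,.1558,.131,92)"
```

```text
pos [0.594  0.1555 0.1332] tilt w [ 1.72 -2.72] radial/tang 1.27 -2.96 j [ 0.159  0.095  1.737 -0.054  1.287  0.135]
delta mm [0.3 2.1 2.2] n 0.1 turn 0.1 n 0.0 | yaw 92.11 tiltdeg [ 1.72 -2.72] j [ 0.16  0.1   1.74 -0.05  1.29  0.14] t 77.75
```

Request:
{"api": "step_arm", "payload": {"steps": [[0,0,0,0],[0,0,0,0],[0,0,0,0],[0,0,0,0]], "claw": 0}}

```text
time: 78.15
tool_pos: [0.5947, 0.1557, 0.135]
tool_rot: [0.028, 0.693, 0.72, -0.006]
contact_force: [-0.7, 1.0, -2.6]
gripper_width: 0.344
```

```bash
python3 -c "
from h import *
tl();go(.5962,.1558,.131,240);s=state();print(s['contact_force'],s['gripper_width'])"
```

```text
pos [0.5947 0.1557 0.135 ] tilt w [ 1.85 -2.7 ] radial/tang 1.4 -2.96 j [ 0.159  0.094  1.736 -0.054  1.288  0.135]
delta mm [0.2 1.4 4. ] n 0.1 turn -147.9 n 17.4 | yaw 92.13 tiltdeg [ 1.85 -2.7 ] j [ 0.16  0.09  1.74 -0.05  1.29  0.14] t 78.15
[-0.68889845  1.03141592 -2.57889064] 0.3443863768068997
```

Request:
{"api": "step_arm", "payload": {"steps": [[0,0,0,-8.5],[0,0,0,-8.5],[0,0,0,-8.5],[0,0,0,-8.5],[0,0,0,-8.5],[0,0,0,-8.5],[0,0,0,-8.5],[0,0,0,-8.5]]}}

```text
time: 78.95
tool_pos: [0.5955, 0.157, 0.1354]
tool_rot: [0.021, 0.164, 0.986, -0.017]
contact_force: [-0.8, 0.5, -2.8]
gripper_width: 0.344
```

Request:
{"api": "step_arm", "payload": {"steps": [[0,0,0,-8.5],[0,0,0,-8.5],[0,0,0,-8.5],[0,0,0,-8.5],[0,0,0,-8.5],[0,0,0,-8.5],[0,0,0,-8.5],[0,0,0,-8.5]]}}

```text
time: 79.75
tool_pos: [0.5949, 0.1578, 0.1356]
tool_rot: [0.007, -0.422, 0.906, -0.023]
contact_force: [-0.4, -1.1, -1.5]
gripper_width: 0.344
```

Request:
{"api": "step_arm", "payload": {"steps": [[0,0,0,-8.5],[0,0,0,-2.5],[0,0,0,0]]}}

```text
time: 80.05
tool_pos: [0.5947, 0.1578, 0.1356]
tool_rot: [0.005, -0.508, 0.861, -0.023]
contact_force: [0.0, 0.5, -2.4]
gripper_width: 0.343
```

```bash
python3 -c "
from h import *
tl();go(.5962,.1558,.131,242);s=state();print(s['contact_force'],s['ft_torque'],s['gripper_width'])"
```

```text
pos [0.5947 0.1578 0.1356] tilt w [ 1.84 -1.98] radial/tang 1.51 -2.24 j [ 0.156  0.092  1.736 -0.041  1.287 -2.47 ]
delta mm [ 1.  -2.1  4.8] n 0.1 turn -0.9 n 0.1 | yaw -118.94 tiltdeg [ 1.84 -1.98] j [ 0.16  0.09  1.74 -0.04  1.29 -2.47] t 80.05
[ 0.01329119  0.46407928 -2.35500777] [ 0.14322316 -0.06551716 -0.07810674] 0.34273402575309636
```

Request:
{"api": "step_arm", "payload": {"steps": [[0,0,0,0],[0,0,0,0],[0,0,-20,0],[0,0,-35,0],[0,0,-40,0],[0,0,-35,0],[0,0,-15,0],[0,0,0,0]], "claw": 75}}

```text
time: 80.85
tool_pos: [0.5904, 0.1633, 0.2879]
tool_rot: [0.006, -0.506, 0.862, -0.024]
contact_force: [0.9, 0.4, -0.2]
gripper_width: 0.745
```

```bash
python3 -c "
from h import *
tl();go(.455,-.235,.28,237)"
```

```text
pos [0.5904 0.1633 0.2879] tilt w [ 1.98 -1.99] radial/tang 1.62 -2.29 j [ 0.167 -0.019  1.593 -0.04   1.54  -2.466]
delta mm [413.7 -75.1  17. ] n 8.8 turn 3.9 n 0.5 | yaw -119.15 tiltdeg [ 1.98 -1.99] j [ 0.17 -0.02  1.59 -0.04  1.54 -2.47] t 80.85
```

Request:
{"api": "step_arm", "payload": {"steps": [[0,0,0,8.5],[0,0,0,8.5],[0,0,0,8.5],[0,0,0,8.5],[0,0,0,8.5],[0,0,0,8.5],[0,0,0,8.5],[0,0,0,8.5]], "claw": 60}}

```text
time: 81.65
tool_pos: [0.5855, 0.1621, 0.2694]
tool_rot: [0.008, 0.071, 0.997, -0.019]
contact_force: [0.3, -0.1, -0.5]
gripper_width: 0.599
```

Request:
{"api": "step_arm", "payload": {"steps": [[0,0,0,8.5],[0,0,0,8.5],[0,0,0,8.5],[0,0,0,8.5],[0,0,0,8.5],[0,0,0,8.5],[0,0,0,8.5],[0,0,0,8.5]]}}

```text
time: 82.45
tool_pos: [0.5782, 0.1604, 0.2459]
tool_rot: [0.007, 0.622, 0.783, -0.022]
contact_force: [0.1, 0.0, 0.0]
gripper_width: 0.6
```

Request:
{"api": "step_arm", "payload": {"steps": [[0,0,0,8.5],[0,0,0,8.5],[0,0,0,8.5],[0,0,0,8.5],[0,0,0,8.5],[0,0,0,4],[0,0,0,0]]}}

```text
time: 83.15
tool_pos: [0.5713, 0.1587, 0.2259]
tool_rot: [0.011, 0.883, 0.468, -0.03]
contact_force: [-0.4, -0.2, -0.4]
gripper_width: 0.604
```

Request:
{"api": "step_arm", "payload": {"steps": [[-20,4,0,0],[-40,7,0,0],[-45,8,0,0],[-45,8,0,0],[-45,8,0,0],[-45,8,0,0],[-45,8,0,0],[-45,8,0,0]]}}

```text
time: 83.95
tool_pos: [0.4297, -0.1535, 0.234]
tool_rot: [0.006, 0.877, 0.479, -0.037]
contact_force: [0.8, -0.9, -0.6]
gripper_width: 0.6
```

Request:
{"api": "step_arm", "payload": {"steps": [[-30,5,0,0],[-15,3,0,0],[0,0,0,0],[0,0,0,0]]}}

```text
time: 84.35
tool_pos: [0.4072, -0.2006, 0.2326]
tool_rot: [0.004, 0.878, 0.478, -0.039]
contact_force: [0.7, -0.2, -0.2]
gripper_width: 0.602
```

```bash
python3 -c "
from h import *
tl();lidangle(); im,d,T,p=grab('wrist','w12.png'); knobs(im,cloud(d,T,p),('green',)); go(.4499,-.27,.1,57); go(.4499,-.27,.046,57)"
```

```text
pos [ 0.4072 -0.2006  0.2326] tilt w [-3.73 -2.55] radial/tang -1.73 -4.17 j [-0.577 -0.346  1.97  -0.073  1.548 -0.   ]
opening c [0.5451 0.0797] mean [0.5452 0.0788] size [74.8 75.3] r 0.0919 yaw centre/edges -124.0 -122.7 -> lid -72.9 -71.6 n 873
green [340. 196.] 497 mean [ 0.4501 -0.2693  0.0791] mid [ 0.4501 -0.2696  0.0789] ext [0.024 0.024 0.005]
green [368. 281.] 20 mean [ 0.4301 -0.3751  0.0738] mid [ 0.4309 -0.3757  0.0739] ext [0.005 0.017 0.002]
delta mm [-26.2  77.5 132.7] n 3.2 turn 0.3 n 0.0 | yaw 57.26 tiltdeg [-3.72 -2.56] j [-0.58 -0.35  1.97 -0.07  1.55  0.  ] t 84.45
delta mm [-22.2  79.1 186.6] n 4.2 turn 0.3 n 0.0 | yaw 57.26 tiltdeg [-3.72 -2.56] j [-0.58 -0.35  1.97 -0.07  1.55  0.  ] t 84.45
```

Request:
{"api": "step_arm", "payload": {"steps": [[-6,16,10,0],[-8,25,20,0],[-8,25,25,0],[-2,9,25,0],[0,0,25,0],[0,0,20,0],[0,0,0,0]]}}

```text
time: 85.15
tool_pos: [0.4572, -0.2616, 0.1036]
tool_rot: [0.005, 0.873, 0.486, -0.038]
contact_force: [-0.4, 0.6, -0.3]
gripper_width: 0.601
```

```bash
python3 -c "
from h import *
tl(); go(.45,-.2695,.046,57)"
```

```text
pos [ 0.4572 -0.2616  0.1036] tilt w [-3.48 -2.6 ] radial/tang -1.31 -4.14 j [-0.622 -0.044  1.933 -0.076  1.276 -0.044]
delta mm [-6.5 -0.4 58.2] n 1.2 turn 1.2 n 0.1 | yaw 58.23 tiltdeg [-3.48 -2.6 ] j [-0.62 -0.04  1.93 -0.08  1.28 -0.04] t 85.15
```

Request:
{"api": "step_arm", "payload": {"steps": [[-5,0,12,0],[-2,-1,25,0],[0,-1,20,0],[0,0,2,0]]}}

```text
time: 85.55
tool_pos: [0.4515, -0.2693, 0.0467]
tool_rot: [0.008, 0.872, 0.488, -0.036]
contact_force: [0.5, 0.9, -0.2]
gripper_width: 0.599
```

Request:
{"api": "step_arm", "payload": {"steps": [[0,0,1,0],[0,0,0,0],[0,0,0,0],[0,0,0,0]], "claw": 0}}

```text
time: 85.95
tool_pos: [0.4534, -0.2701, 0.0489]
tool_rot: [0.01, 0.872, 0.489, -0.035]
contact_force: [0.2, 0.5, -1.9]
gripper_width: 0.288
```

```bash
python3 -c "
from h import *
tl(); go(.45,-.2695,.046,57);s=state();print(s['gripper_width'],s['contact_force'])"
```

```text
pos [ 0.4534 -0.2701  0.0489] tilt w [-2.93 -3.01] radial/tang -0.55 -4.17 j [-0.64   0.024  1.968 -0.079  1.161 -0.058]
delta mm [-1.  -3.1  3. ] n 0.1 turn 1.6 n 0.2 | yaw 58.58 tiltdeg [-2.93 -3.01] j [-0.64  0.02  1.97 -0.08  1.16 -0.06] t 85.95
0.2878566386543601 [ 0.15720511  0.51690539 -1.85515493]
```

Request:
{"api": "step_arm", "payload": {"steps": [[0,0,-20,0],[0,0,-40,0],[0,0,-45,0],[0,0,-45,0],[0,0,-35,0],[0,0,-15,0],[0,0,0,0],[0,0,0,0]]}}

```text
time: 86.75
tool_pos: [0.4626, -0.258, 0.2546]
tool_rot: [0.009, 0.872, 0.489, -0.035]
contact_force: [-0.5, -0.4, -2.1]
gripper_width: 0.284
```

```bash
python3 -c "
from h import *
tl(); go(.5455,.079,.22,57);s=state();print(s['gripper_width'],s['contact_force'])"
```

```text
pos [ 0.4626 -0.258   0.2546] tilt w [-3.02 -2.89] radial/tang -0.81 -4.1 j [-0.611 -0.174  1.792 -0.072  1.538 -0.06 ]
delta mm [ 332.4 -104.6   13.2] n 7.3 turn 1.6 n 0.2 | yaw 58.6 tiltdeg [-3.02 -2.89] j [-0.61 -0.17  1.79 -0.07  1.54 -0.06] t 86.75
0.284213538916087 [-0.46265151 -0.41830491 -2.10434746]
```

Request:
{"api": "step_arm", "payload": {"steps": [[19,-6,0,1.6],[40,-13,0,0],[40,-13,0,0],[40,-13,0,0],[40,-13,0,0],[40,-13,0,0],[40,-13,0,0],[35,-11,0,0]]}}

```text
time: 87.55
tool_pos: [0.5352, 0.0474, 0.2097]
tool_rot: [-0.002, 0.881, 0.471, -0.048]
contact_force: [0.5, -0.5, -1.3]
gripper_width: 0.286
```

Request:
{"api": "step_arm", "payload": {"steps": [[20,-6,0,0],[8,-3,0,0],[0,0,0,0],[0,0,0,0]]}}

```text
time: 87.95
tool_pos: [0.5383, 0.0797, 0.1962]
tool_rot: [-0.006, 0.879, 0.474, -0.057]
contact_force: [0.1, 0.3, -1.8]
gripper_width: 0.29
```

```bash
python3 -c "
from h import *
tl(); go(.5455,.079,.17,57);go(.5455,.079,.063,57)"
```

```text
pos [0.5383 0.0797 0.1962] tilt w [-6.03 -2.48] radial/tang -6.1 -2.29 j [ 0.031 -0.04   1.768 -0.04   1.52   0.617]
delta mm [ 5.8  8.1 25.3] n 0.6 turn -0.2 n 0.0 | yaw 56.8 tiltdeg [-6.03 -2.48] j [ 0.03 -0.04  1.77 -0.04  1.52  0.62] t 87.95
delta mm [ 15.9  14.9 131.6] n 2.8 turn -0.2 n 0.0 | yaw 56.8 tiltdeg [-6.03 -2.48] j [ 0.03 -0.04  1.77 -0.04  1.52  0.62] t 87.95
```

Request:
{"api": "step_arm", "payload": {"steps": [[4,6,2,0],[3,4,5,0],[2,1,15,0],[2,1,15,0],[0,0,0,0]]}}

```text
time: 88.45
tool_pos: [0.5509, 0.0765, 0.1535]
tool_rot: [-0.006, 0.88, 0.471, -0.057]
contact_force: [-0.7, 0.4, -2.0]
gripper_width: 0.286
```

```bash
python3 -c "
from h import *
tl(); go(.5465,.0795,.063,57);print(state()['contact_force']);grab('wrist','w13.png')"
```

```text
pos [0.5509 0.0765 0.1535] tilt w [-6.09 -2.5 ] radial/tang -6.15 -2.35 j [ 0.025  0.026  1.777 -0.041  1.447  0.621]
delta mm [ 8.7  0.5 90.2] n 1.9 turn -0.5 n 0.1 | yaw 56.47 tiltdeg [-6.09 -2.5 ] j [ 0.02  0.03  1.78 -0.04  1.45  0.62] t 88.45
[-0.68382522  0.3966851  -1.97807206]
```

View pics/w13.png

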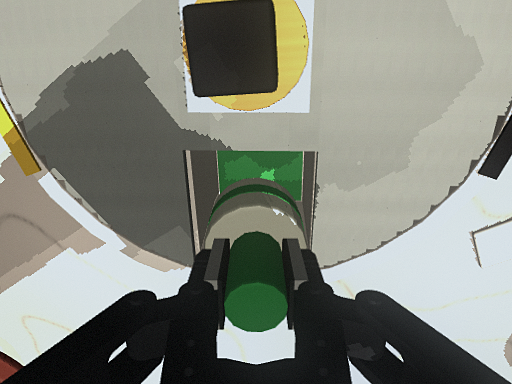

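Request:
{"api": "step_arm", "payload": {"steps": [[1,0,15,0],[2,0,25,0],[3,0,25,0],[3,0,17,0],[0,0,5,0],[0,0,0,0]]}}

```text
time: 89.1
tool_pos: [0.55, 0.0806, 0.0666]
tool_rot: [-0.003, 0.88, 0.471, -0.053]
contact_force: [-1.7, -0.1, 2.2]
gripper_width: 0.286
```

```bash
python3 -c "
from h import *
tl(); go(.5465,.0795,.063,57);print(state()['contact_force'])"
```

```text
pos [0.55   0.0806 0.0666] tilt w [-5.53 -2.52] radial/tang -5.61 -2.34 j [ 0.032  0.117  1.837 -0.043  1.286  0.634]
delta mm [-2.5 -2.1  3.9] n 0.1 turn -0.5 n 0.1 | yaw 56.46 tiltdeg [-5.53 -2.52] j [ 0.03  0.12  1.84 -0.04  1.29  0.63] t 89.1
[-1.66368293 -0.14866799  2.2275974 ]
```

Request:
{"api": "step_arm", "payload": {"steps": [[0,0,0,0],[0,0,0,0],[0,0,-15,0],[0,0,-30,0],[0,0,-40,0],[0,0,-40,0],[0,0,-25,0],[0,0,0,0]], "claw": 43}}

```text
time: 89.9
tool_pos: [0.5669, 0.0868, 0.2288]
tool_rot: [-0.001, 0.881, 0.471, -0.049]
contact_force: [-0.2, -0.5, 0.8]
gripper_width: 0.429
```

```bash
python3 -c "
from h import *
tl(); go(.596,.1555,.19,57);go(.596,.1555,.131,57); im,d,T,p=grab('wrist','w14.png'); C=cloud(d,T,p)
h=cv2.cvtColor(im,cv2.COLOR_RGB2HSV).astype(int); m=HUE['green'](h[...,0])&(h[...,1]>110)&(h[...,2]>30)&(np.hypot(C[...,0]-.546,C[...,1]-.079)<.045)&(C[...,2]>.06); print(m.sum(),C[m].mean(0),np.percentile(C[m][:,2],[5,95]),np.ptp(C[m],axis=0))
key()"
```

```text
pos [0.5669 0.0868 0.2288] tilt w [-5.01 -2.58] radial/tang -5.12 -2.37 j [ 0.043 -0.004  1.678 -0.041  1.558  0.633]
delta mm [ 76.4 -12.2  33. ] n 1.8 turn -0.6 n 0.1 | yaw 56.42 tiltdeg [-5.01 -2.58] j [ 0.04 -0.    1.68 -0.04  1.56  0.63] t 89.9
delta mm [81.4 -9.4 91.7] n 2.6 turn -0.6 n 0.1 | yaw 56.42 tiltdeg [-5.01 -2.58] j [ 0.04 -0.    1.68 -0.04  1.56  0.63] t 89.9
644 [0.54716805 0.08110772 0.09215289] [0.09060856 0.09425812] [0.02492155 0.02466696 0.03513463]
flange [0.5948 0.1557] 0.1171 tilt [-0.12  0.08] e 0.23 foot [0.5947 0.1557] 0.0911
```

Request:
{"api": "step_arm", "payload": {"steps": [[10,-2,-20,0],[20,-3,-40,0],[20,-3,-45,0],[15,-3,-40,0],[8,0,-25,0],[0,0,-10,0],[0,0,0,0],[0,0,0,0]], "claw": 75}}

```text
time: 90.8
tool_pos: [0.6096, 0.1618, 0.3807]
tool_rot: [-0.008, 0.88, 0.47, -0.068]
contact_force: [-0.3, -0.5, -0.3]
gripper_width: 0.749
```

```bash
python3 -c "
from h import *
tl()"
```

```text
pos [0.6096 0.1618 0.3807] tilt w [-7.31 -2.87] radial/tang -7.66 -1.71 j [ 0.155  0.111  1.311 -0.031  1.854  0.739]
```

Request:
{"api": "step_arm", "payload": {"steps": [[0,0,25,0],[0,0,25,0],[0,0,0,0],[0,0,0,0],[0,0,25,0],[0,0,25,0],[0,0,0,0],[0,0,0,0]]}}

```text
time: 91.6
tool_pos: [0.5934, 0.1532, 0.2741]
tool_rot: [-0.009, 0.881, 0.468, -0.073]
contact_force: [0.7, 0.0, -0.3]
gripper_width: 0.749
```

Request:
{"api": "step_arm", "payload": {"steps": [[0,0,25,0],[0,0,25,0],[0,0,0,0],[0,0,0,0],[0,0,25,0],[0,0,15,0],[0,0,0,0],[0,0,0,0]]}}

```text
time: 92.4
tool_pos: [0.5906, 0.1498, 0.201]
tool_rot: [-0.005, 0.882, 0.468, -0.061]
contact_force: [0.1, 0.4, -0.8]
gripper_width: 0.751
```

```bash
python3 -c "
from h import *
tl(); go(.5955,.1555,.2,57);go(.5955,.1555,.131,57);key()"
```

```text
pos [0.5906 0.1498 0.201 ] tilt w [-6.38 -2.75] radial/tang -6.7 -1.83 j [ 0.141  0.115  1.601 -0.032  1.543  0.739]
delta mm [7.6 0.9 0.2] n 0.2 turn -0.9 n 0.1 | yaw 56.12 tiltdeg [-6.38 -2.75] j [ 0.14  0.11  1.6  -0.03  1.54  0.74] t 92.4
delta mm [14.6  5.4 68.7] n 1.5 turn -0.9 n 0.1 | yaw 56.12 tiltdeg [-6.38 -2.75] j [ 0.14  0.11  1.6  -0.03  1.54  0.74] t 92.4
flange [0.5951 0.1559] 0.1172 tilt [ 0.   -0.05] e 0.26 foot [0.5951 0.1559] 0.0912
```

Request:
{"api": "step_arm", "payload": {"steps": [[6,1,10,0],[5,2,22,0],[3,1,22,0],[1,1,14,0],[0,0,0,0]]}}

```text
time: 92.95
tool_pos: [0.5994, 0.1578, 0.1328]
tool_rot: [-0.004, 0.882, 0.468, -0.056]
contact_force: [-0.7, -0.2, 0.4]
gripper_width: 0.749
```

```bash
python3 -c "
from h import *
tl(); go(.5955,.1555,.131,57)"
```

```text
pos [0.5994 0.1578 0.1328] tilt w [-5.9  -2.66] radial/tang -6.23 -1.74 j [ 0.151  0.19   1.635 -0.031  1.425  0.752]
delta mm [-3.9 -1.9  2.3] n 0.1 turn -0.9 n 0.1 | yaw 56.09 tiltdeg [-5.9  -2.66] j [ 0.15  0.19  1.64 -0.03  1.43  0.75] t 92.95
```

Request:
{"api": "step_arm", "payload": {"steps": [[0,0,0,0],[0,0,0,0],[0,0,0,0],[0,0,0,0],[0,0,0,-8.5],[0,0,0,-8.5],[0,0,0,-8.5],[0,0,0,0]], "claw": 0}}

```text
time: 93.75
tool_pos: [0.5985, 0.1589, 0.1362]
tool_rot: [-0.018, 0.754, 0.654, -0.054]
contact_force: [0.8, 0.5, -1.9]
gripper_width: 0.342
```

Request:
{"api": "step_arm", "payload": {"steps": [[0,0,0,0],[0,0,0,0]], "claw": 48}}

```text
time: 93.95
tool_pos: [0.5991, 0.1587, 0.137]
tool_rot: [-0.017, 0.756, 0.653, -0.054]
contact_force: [-0.1, -0.7, 1.0]
gripper_width: 0.479
```

Request:
{"api": "step_arm", "payload": {"steps": [[0,0,0,0],[0,0,0,0],[0,0,0,0],[0,0,0,-8.5],[0,0,0,-8.5],[0,0,0,-8.5],[0,0,0,0]], "claw": 0}}

```text
time: 94.65
tool_pos: [0.5982, 0.1581, 0.1389]
tool_rot: [-0.029, 0.591, 0.805, -0.05]
contact_force: [-1.6, 0.8, 0.5]
gripper_width: 0.344
```

```bash
cat >> h.py <<'E'
def lidblack(hc=(.5962,.1558),blank=-51.1):
    im,d,T,p=grab('top','topb.png'); h,w=d.shape; v,u=np.mgrid[:h,:w]
    L=onplane(np.c_[u.ravel(),v.ravel()],.106,T,p).reshape(h,w,3); r=np.hypot(L[...,0]-hc[0],L[...,1]-hc[1]); C=cloud(d,T,p)
    m=((im.max(2)<75)&(r<.135)&(r>.048)&(C[...,2]<.108)).astype(np.uint8); n,l,st,ce=cv2.connectedComponentsWithStats(m)
    if n<2: print('no dark'); return
    i=1+np.argmax(st[1:,4]); P=L[l==i][:,:2].astype(np.float32); rc=cv2.minAreaRect(P*1000); c=np.array(rc[0])/1000; a=np.degrees(np.arctan2(*(c-hc)[::-1]))
    B=cv2.boxPoints(rc); e=np.degrees(np.arctan2(*(B[1]-B[0])[::-1])); e=a+((e-a+45)%90-45)
    print('black c',c.round(4),'size',np.round(rc[1],1),'r',np.linalg.norm(c-hc).round(4),'lid from centre/edges',round(a-blank,1),round(e-blank,1),'n',st[i,4],'z',np.median(C[l==i][:,2]).round(4))
E
python3 -c "
from h import *
tl(); go(.5955,.1555,.131,133.3);s=state();print(s['contact_force'],s['gripper_width']);lidblack();lidangle()"
```

```text
pos [0.5982 0.1581 0.1389] tilt w [-6.06 -2.64] radial/tang -6.39 -1.69 j [ 0.152  0.184  1.632 -0.03   1.438 -0.147]
delta mm [-1.6 -2.4  8.2] n 0.2 turn -25.9 n 3.0 | yaw 107.44 tiltdeg [-6.06 -2.64] j [ 0.15  0.18  1.63 -0.03  1.44 -0.15] t 94.65
[-1.5523365   0.82613031  0.49612442] 0.34358723847613504
black c [0.6289 0.0684] size [48.5 73.9] r 0.0933 lid from centre/edges -18.4 -26.1 n 397 z 0.0959
opening c [0.6125 0.0661] mean [0.6048 0.0604] size [68.6 74.8] r 0.0913 yaw centre/edges -79.9 -77.7 -> lid -28.8 -26.6 n 553
```

Request:
{"api": "step_arm", "payload": {"steps": [[0,0,3,0],[0,0,2,0]], "claw": 48}}

```text
time: 94.95
tool_pos: [0.5978, 0.1577, 0.1338]
tool_rot: [-0.029, 0.594, 0.803, -0.05]
contact_force: [-3.0, -0.4, 1.2]
gripper_width: 0.48
```

Request:
{"api": "step_arm", "payload": {"steps": [[0,0,0,0],[0,0,0,0],[0,0,0,0],[0,0,0,-8.5],[0,0,0,-8.5],[0,0,0,-8.5],[0,0,0,-0.7],[0,0,0,0]], "claw": 0}}

```text
time: 95.75
tool_pos: [0.5976, 0.1569, 0.1344]
tool_rot: [-0.04, 0.395, 0.917, -0.043]
contact_force: [-2.0, -0.7, 2.0]
gripper_width: 0.345
```

```bash
python3 -c "
from h import *
tl(); go(.5955,.1555,.131,133.9);s=state();print(s['contact_force'],s['gripper_width']);lidblack()"
```

```text
pos [0.5976 0.1569 0.1344] tilt w [-6.11 -2.72] radial/tang -6.45 -1.77 j [ 0.151  0.187  1.637 -0.031  1.431 -0.602]
delta mm [ 0.3 -2.1  3.7] n 0.1 turn -0.6 n 0.1 | yaw 133.32 tiltdeg [-6.11 -2.72] j [ 0.15  0.19  1.64 -0.03  1.43 -0.6 ] t 95.75
[-2.03247451 -0.70828398  1.98275243] 0.3451210581400323
black c [0.653  0.0828] size [73.9 73.8] r 0.0925 lid from centre/edges -1.0 -1.3 n 846 z 0.0959
```

Request:
{"api": "step_arm", "payload": {"steps": [[0,0,2,0],[0,0,1,0]], "claw": 48}}

```text
time: 96.0
tool_pos: [0.5975, 0.1565, 0.131]
tool_rot: [-0.039, 0.396, 0.917, -0.043]
contact_force: [-1.8, -1.4, 1.3]
gripper_width: 0.478
```

```bash
python3 -c "
from h import *
tl(); lidblack(); im,d,T,p=T_of('top')+(0,0) if 0 else grab('top','topc.png'); cv2.imwrite('pics/topcc.png',cv2.resize(im[125:280,130:280,::-1],None,fx=3.5,fy=3.5,interpolation=cv2.INTER_CUBIC))"
```

```text
pos [0.5975 0.1565 0.131 ] tilt w [-6.08 -2.76] radial/tang -6.42 -1.82 j [ 0.15   0.189  1.64  -0.032  1.425 -0.599]
black c [0.653  0.0828] size [73.9 73.8] r 0.0925 lid from centre/edges -1.0 -1.3 n 847 z 0.096
```

View pics/topcc.png

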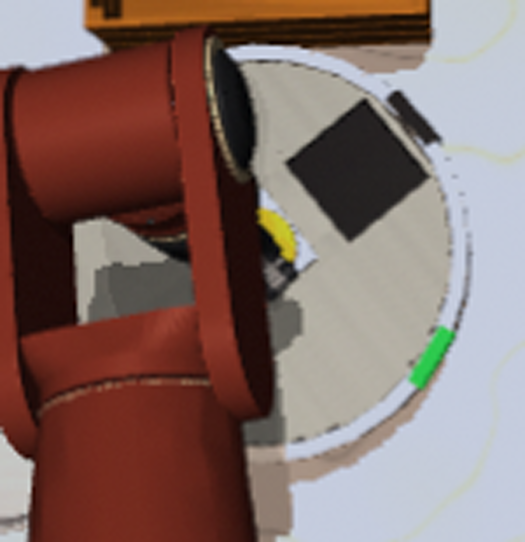

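Request:
{"api": "step_arm", "payload": {"steps": [[0,0,0,0],[0,0,0,0],[0,0,0,0]], "claw": 0}}

```text
time: 96.4
tool_pos: [0.5978, 0.1564, 0.1318]
tool_rot: [-0.039, 0.396, 0.916, -0.043]
contact_force: [-1.7, -1.4, 1.1]
gripper_width: 0.348
```

```bash
python3 -c "
from h import *
tl(); go(.4535,.385,.25);s=state();print(s['contact_force'],s['gripper_width'])"
```

```text
pos [0.5978 0.1564 0.1318] tilt w [-6.03 -2.75] radial/tang -6.38 -1.82 j [ 0.15   0.189  1.639 -0.032  1.426 -0.599]
delta mm [ 269.7   38.8 -113.2] n 6.1 turn 0 n 0.0 | yaw 133.13 tiltdeg [-6.03 -2.75] j [ 0.15  0.19  1.64 -0.03  1.43 -0.6 ] t 96.4
[-1.74046769 -1.36113362  1.11620716] 0.3476287796687071
```

Request:
{"api": "step_arm", "payload": {"steps": [[0,0,0,-1],[0,0,0,0],[1,-2,-18,0],[1,-3,-30,0],[1,-4,-35,0],[1,-4,-35,0],[0,-2,-15,0],[0,0,0,0]]}}

```text
time: 97.2
tool_pos: [0.5974, 0.156, 0.2666]
tool_rot: [-0.041, 0.386, 0.92, -0.042]
contact_force: [0.4, 0.1, -3.1]
gripper_width: 0.346
```

Request:
{"api": "step_arm", "payload": {"steps": [[20,4,0,0],[40,8,0,0],[40,8,0,0],[40,8,0,0],[40,8,0,0],[40,8,0,0],[30,5,0,0],[12,2,0,0]]}}

```text
time: 98.0
tool_pos: [0.4363, 0.3866, 0.2537]
tool_rot: [-0.051, 0.387, 0.919, -0.051]
contact_force: [-0.2, 0.6, -3.2]
gripper_width: 0.345
```

Request:
{"api": "step_arm", "payload": {"steps": [[0,0,0,0],[0,0,0,0]]}}

```text
time: 98.2
tool_pos: [0.4337, 0.3871, 0.2501]
tool_rot: [-0.052, 0.385, 0.92, -0.053]
contact_force: [-0.2, 0.5, -2.6]
gripper_width: 0.344
```

```bash
python3 -c "
from h import *
tl(); key(); go(.4535,.385,.12); go(.4535,.385,.046); s=state();print(s['contact_force'],s['gripper_width']); lidblack()"
```

```text
pos [0.4337 0.3871 0.2501] tilt w [-7.83 -3.34] radial/tang -8.37 1.56 j [ 0.588  0.034  1.606  0.027  1.648 -0.19 ]
flange [0.4336 0.387 ] 0.2389 tilt [-6.36 -3.98] e 0.32 foot [0.4307 0.3852] 0.2129
delta mm [-22.2  30.5 126. ] n 2.7 turn 0 n 0.0 | yaw 134.33 tiltdeg [-7.85 -3.33] j [ 0.59  0.03  1.61  0.03  1.65 -0.19] t 98.25
delta mm [-26.3  40.8 199.2] n 4.3 turn 0 n 0.0 | yaw 134.33 tiltdeg [-7.85 -3.33] j [ 0.59  0.03  1.61  0.03  1.65 -0.19] t 98.25
[ 0.45853098 -0.05907961 -3.39237589] 0.34448915654115786
black c [0.6534 0.0838] size [74.1 74.9] r 0.092 lid from centre/edges -0.4 -0.6 n 857 z 0.0958
```

Request:
{"api": "step_arm", "payload": {"steps": [[-9,12,10,0],[-10,14,20,0],[-5,8,25,0],[-2,4,30,0],[-1,2,30,0],[0,0,30,0],[0,0,25,0],[0,0,12,0]]}}

```text
time: 99.1
tool_pos: [0.4701, 0.3774, 0.0621]
tool_rot: [-0.048, 0.394, 0.917, -0.048]
contact_force: [-1.0, -0.4, -2.6]
gripper_width: 0.343
```

```bash
python3 -c "
from h import *
tl(); key(); go(.4565,.387,.0435); print(state()['contact_force'])"
```

```text
pos [0.4701 0.3774 0.0621] tilt w [-7.18 -2.94] radial/tang -7.67 1.2 j [ 0.543  0.243  1.703  0.021  1.329 -0.223]
flange [0.4702 0.3774] 0.0506 tilt [-5.64 -3.65] e 0.23 foot [0.4676 0.3758] 0.0246
delta mm [15.3  0.1 18. ] n 0.5 turn 0 n 0.0 | yaw 133.34 tiltdeg [-7.3  -3.02] j [ 0.54  0.24  1.7   0.02  1.33 -0.22] t 99.15
[-0.5973201  -0.48290857 -3.664331  ]
```

Request:
{"api": "step_arm", "payload": {"steps": [[7,0,2,0],[6,0,6,0],[1,0,8,0],[0,0,4,0],[0,0,1,0]]}}

```text
time: 99.65
tool_pos: [0.46, 0.3881, 0.0441]
tool_rot: [-0.046, 0.394, 0.917, -0.046]
contact_force: [0.5, 0.1, -2.5]
gripper_width: 0.343
```

```bash
python3 -c "
from h import *
tl(); key(); print(state()['contact_force'])"
```

```text
pos [0.46   0.3881 0.0441] tilt w [-6.9  -2.75] radial/tang -7.3 1.38 j [ 0.566  0.26   1.717  0.025  1.292 -0.201]
flange [0.46   0.3882] 0.0326 tilt [-5.4  -3.41] e 0.24 foot [0.4576 0.3866] 0.0066
[ 0.05601886  0.44182397 -2.37078055]
```

Request:
{"api": "step_arm", "payload": {"steps": [[0,0,0,0],[0,0,0,0],[0,0,0,0],[0,0,-15,0],[0,0,-30,0],[0,0,-40,0],[0,0,-40,0],[0,0,-20,0]], "claw": 70}}

```text
time: 100.5
tool_pos: [0.4781, 0.395, 0.1968]
tool_rot: [-0.046, 0.394, 0.917, -0.046]
contact_force: [-0.5, 0.7, -0.4]
gripper_width: 0.701
```

Run:
```python
from h import *
tl(); im,d,T,p=grab('wrist','w15.png'); C=cloud(d,T,p); 
try: key()
except Exception as e: print(e)
v=C[...,2]; m=(abs(v-.080)<.006)&(np.hypot(C[...,0]-.4535,C[...,1]-.385)<.04); print('grip top',m.sum(),C[m].mean(0),np.ptp(C[m],axis=0)); lidblack()
print(state()['time'],state()['contact_force'])
```

```text
pos [0.4781 0.395  0.1968] tilt w [-6.92 -2.76] radial/tang -7.33 1.33 j [ 0.56   0.146  1.575  0.023  1.549 -0.2  ]
flange [0.4569 0.3855] 0.0291 tilt [ 0.08 -0.08] e 0.3 foot [0.4569 0.3855] 0.0031
grip top 1355 [0.4552969  0.38784705 0.07891169] [0.04057269 0.0401329  0.00690613]
black c [0.6534 0.0838] size [74.1 74.9] r 0.092 lid from centre/edges -0.4 -0.6 n 857 z 0.0959
100.65 [ 0.05965529 -0.59802234 -1.06143044]
```

```bash
python3 -c "
from h import *
print(job_done())"
```

```text
the job is handed in; nothing more can be done
None
```

The job is done and handed in at about 100.7 s of the 210 s allowed. I seated the key, put all three jars (red, blue and green) in their own wells, turned the lid back over the blank and stood the key in the dish again. The pictures showed no yellow jar.

- **Key:** it dropped fully home on the first try with a pre-aligned turn, with its flange about 117 mm above the table. At the end it stands level in the dish about 4 mm from the centre, with its top at 79 mm.
- **Jars:** after each release the knob tops read about 92–94 mm, as they should for a jar standing upright on the well floor. I didn't look at the jars again after the lid turned away from them.
- **Lid:** it reads about 0.5° short of exactly closed, with the opening filled by the black blank.
- **What went wrong:** the tool's tilt drifted as it moved, by up to about 19°. I trimmed it with free-air moves that cost about 35 s. About 7° of tilt remained at the end, so I let the key go slightly leaning, and it settled flat.
- **Contact:** the largest force I saw was about 27 N, when the key seated. While going down, the blue jar touched the side of the well or opening at about 4 N before I re-centred it.
- **Other things on the shelf:** I never went to them on purpose, but I didn't check them again at the end.

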